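# Change the specimen on the domed seat of a levelling press

## Task

Change the specimen in the levelling press: take the old mount off the steel dome and stand it flat in the shallow steel tray, then balance the new one, the largest of the three round black mounts standing on the bench, centrally on top of the dome. Once it rests there by itself, swing the side lever right down to its stop so that the foot presses the mount, and let the lever spring all the way back up. Leave the mount sitting level on the dome; do not drop either mount, and leave everything else where it is.

Things in the scene. Friction and masses are not known exactly. Their poses are not given: they have to be found in the camera images.
- new_mount: The new specimen: solid black resin disc, diameter 50, height 22, with a square polished metal face on top. It stands flat on the bench at the robot's left. Origin: centre of its underside, z up.
- old_mount: The old specimen: black resin disc, diameter 46, height 20, round metal face on top; at the start it is balanced on the dome. Origin: centre of its underside, z up.
- press: White levelling press, fixed. Origin: on the bench below the top of the dome; x points to the press's back, y to its left, z up. Base plate x -70..110, y +-50, 18 high. Column x 65..105, y +-20. Head x -20..105, y +-32, z 183..239, overhanging the dome. A round ram (diameter 12) comes out below the head on the dome's axis and ends in the foot.
- dome_top (a point): Top of the steel dome, 58 above the bench. The dome is the upper half of a ball of radius 36 whose centre lies 36 below this point. Axes as the press.
- foot: The ram's foot, a flat disc of diameter 24, 8 thick, on the dome's axis, spring-cushioned by up to 10. Origin: centre of its underside, 161 above the bench (103 above the dome's top) while the lever is up; it goes down 81 mm per rad of lever.
- lever_hinge (a point): Pivot of the lever on the right side of the head, at x 20, y -45, z 210 in the press's frame; the hinge axis runs along the press's x.
- lever_grip (a point): Centre of the lever's cross grip: a black bar of diameter 18, 74 long overall, along the press's x. It is 170 from the pivot; at rest the lever points to the press's right (-y) and 35 degrees up.
- lever (a joint): Lever angle, rad: 0 up at rest, 1.05 down at its stop (25 degrees below level). Sprung: about 4 N at the grip at rest, 10 N at the stop.
- tray: Shallow steel tray, fixed, 110 x 110 outside, 10 high, walls and floor 4 thick. Origin: centre of its underside.
- mid_mount: Bystander: black resin disc, diameter 40, height 20. Origin: centre of its underside, z up.
- small_mount: Bystander: black resin disc, diameter 30, height 18. Origin: centre of its underside, z up.
- lens_cap: Bystander: grey disc, diameter 32, height 14, among the mounts. Origin: centre of its underside, z up.
- oil_bottle: Bystander: small amber bottle, diameter 30, height 65. Origin: centre of its underside, z up.
- jar: Bystander: glass jar with a white cap, diameter 50, height 55. Origin: centre of its underside, z up.
- slide_box: Bystander: white box, 34 (x) x 82 (y) x 26 high. Origin: centre of its underside, z up.
- eyepiece: Bystander: black eyepiece standing upright, diameter 34, height 46. Origin: centre of its underside, z up.
- screwdriver: Bystander: screwdriver lying flat along its x axis, 150 long, handle to -x, under 30 high.
Things that resemble listed ones, but are neither listed nor needed, are in the scene too. Leave any orange look-alike of the new_mount alone.

How it is judged:
By the outcome, as a careful person would: the job done as asked, in the order asked, and still so for the second after the job is handed in, with the robot touching nothing.
It also fails if it takes over 72 s, if anything falls off the work surface, if the arm or the gripper's body presses on something with over 40 N, if the wrist force passes 120 N, or if a joint passes its speed limit or range.

## Robot

A 6-joint arm with a two-finger parallel gripper is mounted at the origin on the work surface. World frame = base frame: x ahead of the robot, y to its left, z up, the work surface at z = 0. Lengths are in mm, angles in rad, forces in N, time in s.
With the tool pointing down it reaches from about 350 to 975 mm from the base axis. Payload 7.1 kg.
Tool frame: the origin (TCP) lies at the centre of the arm's flange, where the gripper is bolted on; the fingertips stand 182 mm ahead of it and the grasp point (between the pads) lies 163 mm ahead of it; x points along the fingers, y is the direction in which the jaws open and shut, and the axes are right-handed (so a half turn about x gives the same grasp; the last joint's range is limited). The gripper opens to 88 mm and grips with 3 to 60 N. Pads are 20 mm wide; open, the fingers measure 115 mm over their backs; the gripper's body (75 mm by 178 mm) begins 61 mm behind the grasp point.
Start: joints at [-1.276, 0.423, 1.63, -0, 1.089, -0.019], TCP at [192.94, -594.458, 404.675] pointing down, gripper open.
Joint ranges: [-3, 3], [-0.9, 2.11], [0.09, 2.58], [-1.31, 4.45], [0.11, 2.69], [-2.54, 2.54]. Speed limits (rad/s): [2.39, 2.39, 3.01, 3.14, 3.14, 3.14].

## Interface

Orientations are given as a rotation vector (axis times angle).
In Python, from workcell import readout, viewer, workorder, models gives the robot as it stands. The module is installed in compiled form; this text tells all that it offers.
- The arm moves only by the tool apply_moves, never from a script. Its argument "commands" is a list that holds one entry, the list of rows, each a list of 4 numbers: the shift along the world's x, y, z in m, then the turn about the world's z in rad. A call has 1 to 8 rows; each row is the pose to reach, as a shift and turn from the pose commanded when the call began; what a row does not reach only later rows make up. A row lasts 1/8 s, in which the tool goes at most 62.5 mm and 10.7 degrees, less where a joint would pass 70% of its speed; a pose out of reach is approached as far as the arm can. A call with a gripper value outside its range is refused whole. "gripper" is the finger opening in m, from 0 to 0.0878, set as the call begins (left out, the last holds). The fingers move at their own pace and stop on an object; the grip force is fixed at half the most. Time passes only in rows, so rows that repeat a pose let the fingers close. It gives the time, the measured TCP pose, the force and the opening at its end, in the units of the state.
- readout.get_obs(): the state, without advancing time (a new reading comes with each control period).
- viewer.get_image(name): name is "scene" or "top"; returns a dict with "color" (400x640x3 uint8, red, green, blue), "vertical_fov" (degrees; the focal length in pixels is half the picture's height over the tangent of half this angle, whatever the lens; pixels are square), "cx", "cy" (the principal point, pixels), "rvec" (rotation vector, rad) and "tvec" (3), from world to camera coordinates, as OpenCV has them. Camera axes: x right, y down, z forward; pixel columns grow to the right and rows downward; lengths in mm; the calibration is good to about 2 mm. A picture is of the moment at which its call begins. There is no depth.
- workorder.close_job(): hands the job in, once; it reports no verdict.
Trained networks look in the newest picture that a camera, given by its name, has taken for a name from the list of things; names that differ only in an ending like _2 or _b are one class to them, and where a whole thing is asked for, a point or a joint stands for the part that bears it (a point fixed in the world has none). Each returns a list of dicts, best first, with "conf" (0 to 1); they miss things now and then, are a little off and sometimes report something else, mostly with a low value. They report only what shows in the picture. A call takes as long as a camera call. They do not tell look-alikes from the thing itself.
- models.search_frame(camera, label): "position" ([x, y, z] in mm, in world coordinates, good to about 4 mm: the middle of the surface that is visible of it).
- models.place_of(camera, label): "position" ([x, y, z] in mm, in world coordinates, good to about 4 mm: a listed point, or the origin of a listed thing).
The state is a dict: "t": time; "qpos": joint angles; "qvel": joint speeds; "joint_torque": joint torques, N m; "ee_pos": TCP position; "orientation": TCP orientation; "ft_force": force on the tool from outside, world axes, zero at the start; "moment": the same for the moment, N m; "width": finger opening in mm.
Only numpy, scipy, OpenCV 4.12 (cv2) and the standard library are available. Lean on these libraries where they do the work, as an engineer would, in place of code of your own. Each camera call takes 0.05 s, during which the arm holds its last target.

## Working session

There is one attempt and no reset: what is moved stays moved. The work goes in short steps, Python scripts to look and compute and a tool call to move; the robot and the scene stay as the last step left them, time stands still between calls to the robot, and variables do not carry over. Pictures are saved under pics/ and viewed, and the job is handed in when it is done.

Besides the shell and the picture viewer there is one more tool, called as name(argument=value, ...), one argument or row to a line, values as JSON. apply_moves: Moves the arm, as the interface text tells. Its arguments: {"type":"object","properties":{"commands":{"type":"array","items":{"type":"array","items":{"type":"array","items":{"type":"number"}}}},"gripper":{"type":"number"}},"required":["commands"]}

```bash
mkdir -p pics
cat > h.py <<'E'
import numpy as np, cv2
from workcell import readout, viewer, workorder, models
def img(n,save=None):
    d=viewer.get_image(n)
    if save: cv2.imwrite('pics/'+save,cv2.cvtColor(d['color'],cv2.COLOR_RGB2BGR))
    return d
def K(d):
    f=200/np.tan(np.radians(d['vertical_fov'])/2)
    return np.array([[f,0,d['cx']],[0,f,d['cy']],[0,0,1.]])
def proj(d,p):
    return cv2.projectPoints(np.array(p,float).reshape(-1,3),np.array(d['rvec'],float),np.array(d['tvec'],float),K(d),None)[0].reshape(-1,2)
def back(d,uv,z):
    R=cv2.Rodrigues(np.array(d['rvec'],float))[0];t=np.array(d['tvec'],float).ravel()
    c=-R.T@t; r=R.T@np.linalg.inv(K(d))@np.array([uv[0],uv[1],1.])
    return c+r*(z-c[2])/r[2]
E
python3 - <<'E'
from h import *
for n in('scene','top'):
    d=img(n,n+'0.png');print(n,d['vertical_fov'],d['cx'],d['cy'],d['rvec'],d['tvec'])
for l in ['new_mount','old_mount','press','dome_top','foot','lever_hinge','lever_grip','tray','mid_mount','small_mount','lens_cap','oil_bottle','jar','slide_box','eyepiece','screwdriver']:
    for n in('scene','top'):
        print(l,n,[(np.round(r['position']).tolist(),round(r['conf'],2)) for r in models.place_of(n,l)][:4])
o=readout.get_obs();print(o)
E
```

```text
scene 47.850498970557936 325.4734537919726 197.3497904285826 [ 2.31186509  0.90588415 -0.34523689] [-380.7168028  -112.20684107 1374.33264778]
top 44.903506796225166 311.1702041778249 201.47286013085701 [ 2.17911564 -2.16985718  0.07637239] [  37.018866    514.46357608 1261.29109888]
new_mount scene [([349.0, 214.0, -0.0], 0.83), ([442.0, 287.0, -1.0], 0.53)]
new_mount top [([441.0, 289.0, -0.0], 0.68), ([326.0, 297.0, 5.0], 0.61), ([345.0, 213.0, -2.0], 0.57)]
old_mount scene [([628.0, 52.0, 55.0], 0.71), ([554.0, 314.0, 1.0], 0.22)]
old_mount top [([623.0, 51.0, 56.0], 0.49)]
press scene [([628.0, 47.0, 2.0], 0.8), ([651.0, -135.0, 306.0], 0.53)]
press top [([628.0, 48.0, 2.0], 0.56)]
dome_top scene [([626.0, 50.0, 54.0], 0.96)]
dome_top top [([623.0, 48.0, 54.0], 0.75), ([616.0, -342.0, 2.0], 0.58)]
foot scene [([436.0, 11.0, 3.0], 0.43)]
foot top []
lever_hinge scene [([647.0, 7.0, 212.0], 0.73)]
lever_hinge top [([647.0, 6.0, 211.0], 0.71)]
lever_grip scene [([651.0, -134.0, 304.0], 0.71), ([626.0, 50.0, 54.0], 0.65), ([675.0, -196.0, -3.0], 0.54)]
lever_grip top [([655.0, -138.
[... 1004 characters left out ...]
0.95)]
screwdriver top [([675.0, -195.0, -5.0], 0.56)]
{'t': 1.7, 'qpos': array([-1.27597254e+00,  4.23103524e-01,  1.62989917e+00, -8.21049608e-06,
        1.08858192e+00, -1.90121280e-02]), 'qvel': array([ 0.00123548,  0.00189946,  0.00042272,  0.0005059 , -0.00189742,
       -0.00155258]), 'joint_torque': array([-3.62063249e-03, -5.44570827e+01, -2.74037826e+01,  6.42375019e-02,
        1.69061869e-02, -6.18818277e-06]), 'ee_pos': array([ 192.95631824, -594.45604215,  404.67318666]), 'orientation': array([ 2.05203225,  0.3246656 , -2.05204493]), 'ft_force': array([ 0.98878429,  0.43671363, -0.00511012]), 'moment': array([-0.03166274, -0.00341899,  0.02867981]), 'width': 87.54203919657549}
```

View pics/scene0.png

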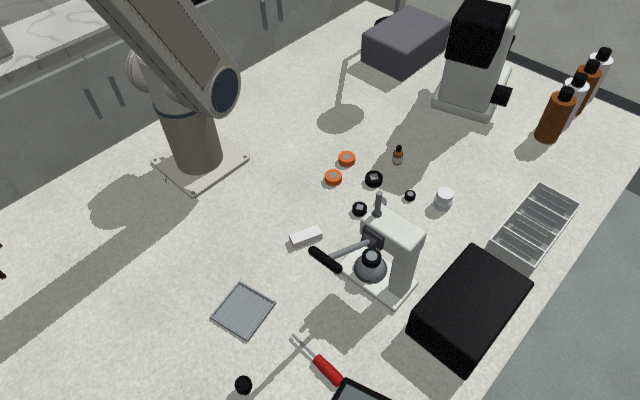

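View pics/top0.png

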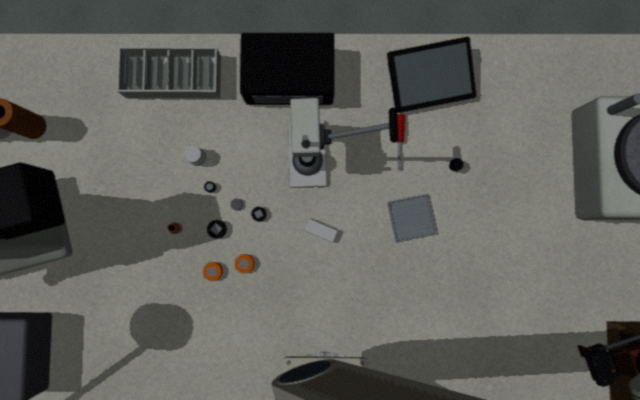

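Run:
```python
from h import *
o=readout.get_obs();R=cv2.Rodrigues(o['orientation'])[0];print(R.round(4), o['t'])
d=img('scene');c=d['color'][180:320,280:440]
e=d['color'][130:230,310:470]
a=cv2.resize(c,None,fx=4.2,fy=4.2,interpolation=cv2.INTER_CUBIC)
cv2.imwrite('pics/press.png',a[:,:,::-1])
cv2.imwrite('pics/mounts.png',cv2.resize(e,None,fx=4.5,fy=4.5,interpolation=cv2.INTER_CUBIC)[:,:,::-1])
d=img('top');c=d['color'][90:200,270:430]
cv2.imwrite('pics/presst.png',cv2.resize(c,None,fx=4.5,fy=4.5,interpolation=cv2.INTER_CUBIC)[:,:,::-1])
```

```text
[[-0.      0.3087 -0.9512]
 [-0.     -0.9512 -0.3087]
 [-1.      0.      0.    ]] 1.7
```

View pics/press.png

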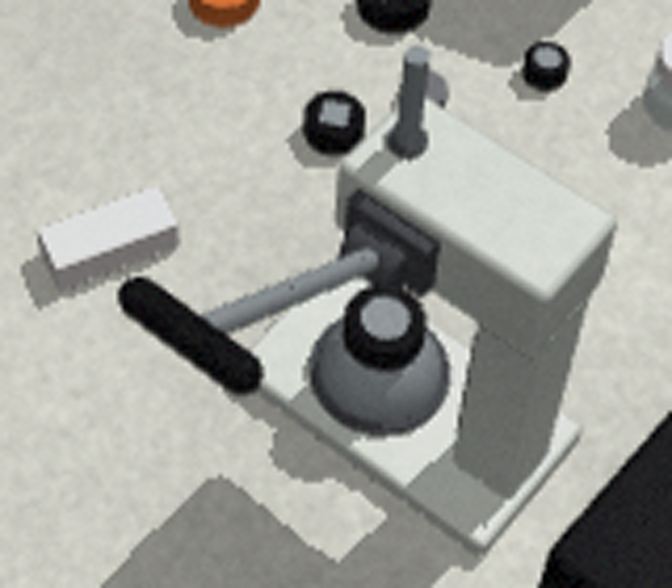

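View pics/mounts.png

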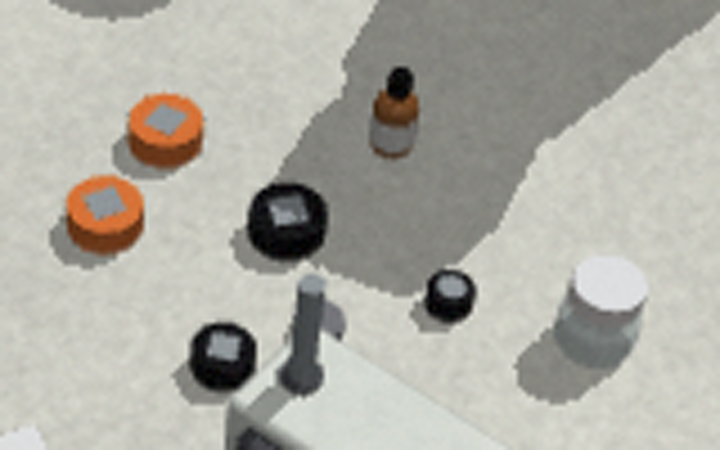

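View pics/presst.png

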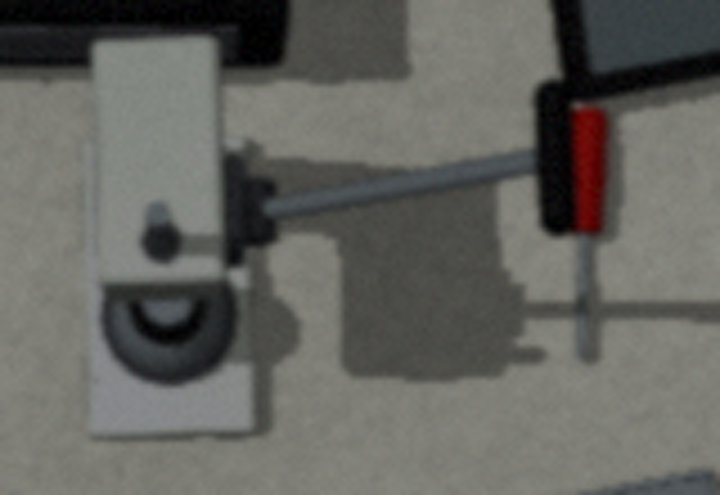

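Three black mounts are candidates for the new one (scene pixels):
- (374,179): the largest, with a square face.
- (359,209): the middle one.
- (410,195): the small one.

The orange pair at (347,158) and (333,177) are look-alikes. The crop confirms (374,179), at about (442,288) mm, as new_mount.

The head overhangs the dome. With the tool straight down, the gripper body would hit the head or foot, so I need to know how the arm behaves at its reach limits and whether a tilt is possible.

apply_moves(
  commands=[
    [[-0.016, 0.05, -0.02, 0], [-0.032, 0.1, -0.04, 0], [-0.048, 0.15, -0.06, 0], [-0.064, 0.2, -0.08, 0], [-0.08, 0.25, -0.1, 0], [-0.096, 0.3, -0.1, 0], [-0.106, 0.33, -0.1, 0], [-0.106, 0.33, -0.1, 0]],
  ],
)

```text
t: 2.8
ee_pos: [86.4, -262.8, 304.7]
orientation: [2.052, 0.326, -2.053]
ft_force: [0.1, -0.3, 0.7]
width: 87.8
```

Run:
```python
from h import *
o=readout.get_obs();R=cv2.Rodrigues(o['orientation'])[0];print(R.round(3), o['t'],o['ee_pos'],np.hypot(*o['ee_pos'][:2]),o['qpos'].round(3))
```

```text
[[-0.     0.309 -0.951]
 [ 0.001 -0.951 -0.309]
 [-1.    -0.001 -0.   ]] 2.8 [  86.44283152 -262.76394686  304.66701634] 276.6175245507924 [-1.296  0.104  2.419  0.     0.619 -0.039]
```

apply_moves(
  commands=[
    [[0, 0, 0.062, 0.18], [0, 0, 0.124, 0.36], [0, 0, 0.186, 0.54], [0, 0, 0.248, 0.72], [0, 0, 0.31, 0.9], [0, 0, 0.372, 1.08], [0, 0, 0.434, 1.26], [0, 0, 0.496, 1.44]],
  ],
)

```text
t: 3.8
ee_pos: [87.0, -264.6, 804.0]
orientation: [1.067, 1.29, -1.07]
ft_force: [-0.0, -0.3, -0.3]
width: 87.7
```

apply_moves(
  commands=[
    [[0, 0, 0.062, 0], [0, 0, 0.124, 0], [0, 0, 0.186, 0], [0, 0, 0.248, 0], [0, 0, 0.31, 0], [0, 0, 0.372, 0], [0, 0, 0.434, 0], [0, 0, 0.496, 0]],
  ],
)

```text
t: 4.8
ee_pos: [83.9, -253.7, 1162.8]
orientation: [1.045, 1.251, -1.089]
ft_force: [-0.6, 0.2, -0.8]
width: 87.6
```

Run:
```python
from h import *
o=readout.get_obs();R=cv2.Rodrigues(o['orientation'])[0];print(R.round(3), o['t'],o['ee_pos'],np.hypot(*o['ee_pos'][:2]),o['qpos'].round(3))
```

```text
[[ 0.012  0.983  0.182]
 [-0.044  0.182 -0.982]
 [-0.999  0.004  0.046]] 4.8 [  83.94670505 -253.74696483 1162.82226626] 267.2724666853085 [-1.296 -0.003  0.409 -0.     2.69  -1.479]
```

apply_moves(
  commands=[
    [[0, 0, 0.06, 0], [0, 0, 0.12, 0], [0, 0, 0.18, 0], [0, 0, 0.18, 0]],
  ],
)

```text
t: 5.3
ee_pos: [79.5, -237.9, 1174.8]
orientation: [1.017, 1.212, -1.104]
ft_force: [0.1, -0.0, 0.7]
width: 88.1
```

Run:
```python
from h import *
o=readout.get_obs();R=cv2.Rodrigues(o['orientation'])[0];print(R.round(3), o['t'],o['ee_pos'],np.hypot(*o['ee_pos'][:2]),o['qpos'].round(3))
```

```text
[[ 0.025  0.983  0.181]
 [-0.089  0.182 -0.979]
 [-0.996  0.008  0.092]] 5.3 [  79.48879229 -237.8678149  1174.82582142] 250.79785777521735 [-1.296 -0.008  0.369 -0.     2.689 -1.479]
```

apply_moves(
  commands=[
    [[0, 0, -0.06, 0], [0, 0, -0.12, 0], [0, 0, -0.18, 0], [0, 0, -0.24, 0]],
  ],
)

```text
t: 5.8
ee_pos: [79.4, -237.6, 938.5]
orientation: [1.017, 1.211, -1.104]
ft_force: [-0.2, -0.2, -0.2]
width: 87.9
```

Run:
```python
from h import *
o=readout.get_obs();R=cv2.Rodrigues(o['orientation'])[0];print(R.round(3), o['t'],o['ee_pos'],np.hypot(*o['ee_pos'][:2]),o['qpos'].round(3))
```

```text
[[ 0.025  0.983  0.181]
 [-0.089  0.182 -0.979]
 [-0.996  0.008  0.092]] 5.8 [  79.39898144 -237.5875941   938.53903374] 250.50361898244367 [-1.296 -0.358  1.293 -0.     2.115 -1.479]
```

apply_moves(
  commands=[
    [[0, 0, 0.06, 0.09], [0, 0, 0.12, 0.09], [0, 0, 0.18, 0.09], [-0.006, 0.02, 0.23, 0.09], [-0.022, 0.08, 0.24, 0.09], [-0.039, 0.14, 0.24, 0.09], [-0.056, 0.2, 0.24, 0.09], [-0.073, 0.26, 0.24, 0.09]],
  ],
)

```text
t: 6.8
ee_pos: [23.7, -21.4, 1142.4]
orientation: [0.935, 1.209, -1.049]
ft_force: [0.7, -0.5, 0.6]
width: 87.8
```

```bash
cat >> h.py <<'E'
def st():
    o=readout.get_obs();R=cv2.Rodrigues(o['orientation'])[0]
    g=o['ee_pos']+163*R[:,0]
    print('t',round(o['t'],2),'tcp',o['ee_pos'].round(1),'grasp',g.round(1),'q',o['qpos'].round(3),'w',round(o['width'],1),'F',o['ft_force'].round(1))
    print('X',R[:,0].round(3),'Y',R[:,1].round(3),'tilt',np.degrees(np.arccos(-R[2,0])).round(1))
    return o,R,g
E
python3 -c "
from h import *
st()"
```

```text
t 6.8 tcp [  23.7  -21.4 1142.4] grasp [ 31.2 -41.3 980.8] q [-1.009 -0.388  0.711 -0.059  2.689 -1.331] w 87.8 F [ 0.7 -0.5  0.6]
X [ 0.047 -0.122 -0.991] Y [0.964 0.265 0.013] tilt 7.5
```

Run:
```python
import numpy as np
from scipy.optimize import least_squares
D=[(.4231,1.6299,1.0886,192.95,-594.46,404.67,-1.27597),(.104,2.419,.619,86.44,-262.76,304.67,-1.296),(-.003,.409,2.69,83.95,-253.75,1162.8,-1.296),(-.008,.369,2.689,79.49,-237.87,1174.8,-1.296),(-.358,1.293,2.115,79.4,-237.59,938.54,-1.296)]
def f(p):
    a0,h,L1,L2,e,L3=p;o=[]
    for q2,q3,q5,x,y,z,q1 in D:
        r=x*np.cos(q1)+y*np.sin(q1);b=q2+q3;c=b+q5
        o+=[a0+L1*np.sin(q2)+L2*np.sin(b)+e*np.cos(b)+L3*np.sin(c)-r,h+L1*np.cos(q2)+L2*np.cos(b)-e*np.sin(b)+L3*np.cos(c)-z]
    return o
for e in (0,50):
  s=least_squares(f,[0,400,500,500,e,100]);print(s.x.round(1),np.round(s.fun,1))
```

```text
[2.000e-01 3.031e+02 5.626e+02 4.850e+02 7.780e+01 1.176e+02] [-0.  -0.1  0.1  0.1 -0.1  0.2  0.  -0.   0.  -0.3]
[2.000e-01 3.031e+02 5.626e+02 4.850e+02 7.780e+01 1.176e+02] [-0.  -0.1  0.1  0.1 -0.1  0.2  0.  -0.   0.  -0.3]
```

apply_moves(
  commands=[
    [[0.0135, -0.053, -0.027, 0], [0.027, -0.106, -0.054, 0], [0.0405, -0.159, -0.081, 0], [0.054, -0.212, -0.108, 0], [0.0675, -0.265, -0.135, 0], [0.081, -0.318, -0.162, 0], [0.0945, -0.371, -0.189, 0], [0.108, -0.424, -0.216, 0]],
  ],
)

```text
t: 7.8
ee_pos: [135.0, -451.4, 924.8]
orientation: [0.934, 1.217, -1.043]
ft_force: [0.0, 0.0, 0.3]
width: 87.5
```

apply_moves(
  commands=[
    [[0.0135, -0.053, -0.027, 0], [0.027, -0.106, -0.054, 0], [0.0405, -0.159, -0.081, 0], [0.054, -0.212, -0.108, 0], [0.0675, -0.265, -0.135, 0], [0.081, -0.318, -0.162, 0], [0.0945, -0.371, -0.189, 0], [0.11, -0.434, -0.2, 0]],
  ],
)

```text
t: 8.8
ee_pos: [240.2, -866.1, 727.3]
orientation: [0.937, 1.221, -1.041]
ft_force: [0.0, -1.3, 0.6]
width: 87.7
```

```bash
python3 -c "
from h import *
st()"
```

```text
t 8.8 tcp [ 240.2 -866.1  727.3] grasp [ 247.2 -884.3  565.5] q [-1.315  0.849  0.211  0.014  1.962 -1.582] w 87.7 F [ 0.  -1.3  0.6]
X [ 0.043 -0.112 -0.993] Y [0.963 0.27  0.011] tilt 6.9
```

Now I'll pull up and outward at full reach, to see whether the arm gives tilt for reach there.

apply_moves(
  commands=[
    [[0.014, -0.052, 0.03, 0], [0.028, -0.104, 0.06, 0]],
  ],
)

```text
t: 9.05
ee_pos: [243.4, -879.6, 732.1]
orientation: [0.913, 1.189, -1.055]
ft_force: [1.2, -0.8, -0.2]
width: 87.2
```

apply_moves(
  commands=[
    [[0.014, -0.052, 0.03, 0], [0.028, -0.104, 0.06, 0]],
  ],
)

```text
t: 9.3
ee_pos: [243.3, -880.5, 743.5]
orientation: [0.879, 1.143, -1.073]
ft_force: [-0.0, 0.7, 0.5]
width: 87.8
```

```bash
python3 -c "
from h import *
st()"
```

```text
t 9.3 tcp [ 243.3 -880.5  743.5] grasp [ 254.4 -913.2  584.2] q [-1.316  0.896  0.087  0.016  1.945 -1.582] w 87.8 F [-0.   0.7  0.5]
X [ 0.068 -0.201 -0.977] Y [0.963 0.271 0.011] tilt 12.2
```

apply_moves(
  commands=[
    [[0.014, -0.052, 0.03, 0]],
  ],
)

```text
t: 9.43
ee_pos: [244.3, -885.0, 744.8]
orientation: [0.855, 1.112, -1.086]
ft_force: [0.0, -0.3, -0.1]
width: 87.7
```

```bash
python3 -c "
from h import *
o,_,_=st();print(o['qpos'][2])"
```

```text
t 9.43 tcp [ 244.3 -885.   744.8] grasp [ 256.9 -923.7  586.9] q [-1.317  0.896  0.088  0.017  1.907 -1.582] w 87.7 F [ 0.  -0.3 -0.1]
X [ 0.078 -0.237 -0.968] Y [0.963 0.27  0.011] tilt 14.4
0.08752737843198978
```

apply_moves(
  commands=[
    [[0.014, -0.052, 0.03, 0]],
  ],
)

```text
t: 9.55
ee_pos: [245.3, -889.8, 746.2]
orientation: [0.83, 1.078, -1.098]
ft_force: [-1.2, -0.1, -0.1]
width: 87.7
```

```bash
python3 -c "
from h import *
o,_,_=st();print(o['qpos'][2])"
```

```text
t 9.55 tcp [ 245.3 -889.8  746.2] grasp [ 259.6 -934.4  590.1] q [-1.317  0.896  0.088  0.017  1.867 -1.582] w 87.7 F [-1.2 -0.1 -0.1]
X [ 0.088 -0.274 -0.958] Y [0.963 0.271 0.011] tilt 16.7
0.08755591170818658
```

apply_moves(
  commands=[
    [[0.11, -0.42, 0.24, 0]],
  ],
)

```text
t: 9.68
ee_pos: [246.1, -894.8, 747.6]
orientation: [0.804, 1.045, -1.111]
ft_force: [-0.3, -0.4, -0.4]
width: 88.0
```

apply_moves(
  commands=[
    [[0.014, -0.052, 0.032, 0]],
  ],
)

```text
t: 9.8
ee_pos: [247.0, -899.1, 749.8]
orientation: [0.779, 1.011, -1.123]
ft_force: [0.3, -0.3, 0.1]
width: 87.8
```

apply_moves(
  commands=[
    [[0.014, -0.052, 0.032, 0]],
  ],
)

```text
t: 9.93
ee_pos: [248.1, -903.4, 752.5]
orientation: [0.754, 0.977, -1.134]
ft_force: [0.0, -0.3, -1.1]
width: 87.5
```

apply_moves(
  commands=[
    [[0.014, -0.052, 0.032, 0]],
  ],
)

```text
t: 10.05
ee_pos: [249.1, -908.0, 754.8]
orientation: [0.728, 0.943, -1.146]
ft_force: [0.4, 0.5, 0.3]
width: 88.0
```

```bash
python3 -c "
from h import *
o,_,_=st();print(o['qpos'][2])"
```

```text
t 10.05 tcp [ 249.1 -908.   754.8] grasp [ 270.  -976.3  608.3] q [-1.318  0.895  0.088  0.019  1.706 -1.583] w 88.0 F [0.4 0.5 0.3]
X [ 0.128 -0.419 -0.899] Y [0.963 0.27  0.011] tilt 26.0
0.0875881754309885
```

apply_moves(
  commands=[
    [[0.014, -0.052, 0.032, 0]],
  ],
)

```text
t: 10.18
ee_pos: [250.2, -912.7, 756.8]
orientation: [0.702, 0.909, -1.156]
ft_force: [-0.0, 0.7, 0.7]
width: 87.7
```

apply_moves(
  commands=[
    [[0.014, -0.052, 0.032, 0]],
  ],
)

```text
t: 10.3
ee_pos: [251.4, -917.5, 758.7]
orientation: [0.676, 0.874, -1.167]
ft_force: [0.1, -0.2, -0.3]
width: 87.6
```

apply_moves(
  commands=[
    [[0.014, -0.052, 0.032, 0]],
  ],
)

```text
t: 10.42
ee_pos: [252.6, -922.5, 760.4]
orientation: [0.65, 0.84, -1.177]
ft_force: [0.4, 0.1, 0.5]
width: 87.8
```

apply_moves(
  commands=[
    [[0.014, -0.052, 0.032, 0]],
  ],
)

```text
t: 10.55
ee_pos: [253.9, -927.6, 761.8]
orientation: [0.624, 0.806, -1.186]
ft_force: [-0.7, 0.1, -0.1]
width: 88.0
```

apply_moves(
  commands=[
    [[0.014, -0.052, 0.032, 0]],
  ],
)

```text
t: 10.68
ee_pos: [255.1, -932.7, 763.2]
orientation: [0.598, 0.771, -1.196]
ft_force: [-0.6, 0.7, -0.3]
width: 87.9
```

apply_moves(
  commands=[
    [[0.014, -0.05, 0.034, 0]],
  ],
)

```text
t: 10.8
ee_pos: [256.6, -936.5, 766.1]
orientation: [0.573, 0.738, -1.204]
ft_force: [0.6, -0.2, 0.1]
width: 87.5
```

apply_moves(
  commands=[
    [[0.014, -0.05, 0.034, 0]],
  ],
)

```text
t: 10.92
ee_pos: [258.0, -940.1, 769.7]
orientation: [0.547, 0.703, -1.212]
ft_force: [-0.6, -0.1, -0.3]
width: 88.1
```

apply_moves(
  commands=[
    [[0.014, -0.05, 0.034, 0]],
  ],
)

```text
t: 11.05
ee_pos: [259.4, -943.9, 772.7]
orientation: [0.521, 0.669, -1.22]
ft_force: [0.3, 0.6, 0.8]
width: 88.3
```

```bash
python3 -c "
from h import *
o,_,_=st();print(o['qpos'][2])"
```

```text
t 11.05 tcp [ 259.4 -943.9  772.7] grasp [  291.5 -1053.7   656.6] q [-1.318  0.901  0.088  0.022  1.375 -1.582] w 88.3 F [0.3 0.6 0.8]
X [ 0.197 -0.674 -0.712] Y [0.963 0.27  0.011] tilt 44.6
0.08762394859420422
```

apply_moves(
  commands=[
    [[0.014, -0.05, 0.034, 0]],
  ],
)

```text
t: 11.18
ee_pos: [260.8, -947.7, 775.5]
orientation: [0.496, 0.636, -1.228]
ft_force: [-0.2, -0.1, 0.4]
width: 87.9
```

```bash
cat > ov.py <<'E'
from h import *
import sys
px,py,yaw=map(float,sys.argv[1:4]);tag=sys.argv[4]
c,s=np.cos(yaw),np.sin(yaw)
W=lambda P:np.array([[px+c*x-s*y,py+s*x+c*y,z] for x,y,z in P])
def box(x0,x1,y0,y1,z):return [(x0,y0,z),(x1,y0,z),(x1,y1,z),(x0,y1,z)]
circ=lambda x,y,z,r:[(x+r*np.cos(a),y+r*np.sin(a),z) for a in np.linspace(0,6.28,40)]
for n,(u0,v0,u1,v1) in (('scene',(290,180,440,320)),('top',(280,85,420,195))):
    d=viewer.get_image(n);k=5
    im=cv2.resize(d['color'][v0:v1,u0:u1],None,fx=k,fy=k,interpolation=cv2.INTER_CUBIC)[:,:,::-1].copy()
    def dr(P,col):
        q=((proj(d,W(P))-[u0,v0]+.5)*k).astype(int)
        cv2.polylines(im,[q.reshape(-1,1,2)],True,col,1)
    dr(box(-70,110,-50,50,18),(0,0,255));dr(box(-20,105,-32,32,239),(0,255,0));dr(circ(0,0,78,23),(255,0,0));dr(circ(0,0,58,23),(255,0,255));dr(circ(0,0,22,36),(0,255,255))
    dr([(20,-45,210),(20,-45-139.3,307.5)],(255,128,0));dr([(-17,-184.3,307.5),(57,-184.3,307.5)],(255,128,0))
    cv2.imwrite(f'pics/ov_{n}_{tag}.png',im)
E
python3 ov.py 626.5 49 0.03 a
python3 - <<'E'
from h import *
st()
for k in range(2):
  for n in('scene','top'):
    viewer.get_image(n)
    for l in ('dome_top','press','lever_hinge','lever_grip','old_mount','new_mount','tray'):
        print(l,n,[(np.round(r['position'],1).tolist(),round(r['conf'],2)) for r in models.place_of(n,l)][:3])
E
```

```text
t 11.28 tcp [ 260.8 -947.8  775.2] grasp [  294.1 -1061.9   663.6] q [-1.317  0.903  0.087  0.023  1.335 -1.582] w 87.8 F [ 0.2  0.7 -0.4]
X [ 0.204 -0.7   -0.685] Y [0.963 0.27  0.011] tilt 46.8
dome_top scene [([628.5, 49.0, 58.2], 0.56)]
press scene [([628.0, 48.3, 2.6], 0.65)]
lever_hinge scene [([645.1, 7.5, 211.4], 0.85)]
lever_grip scene [([653.4, -136.2, 304.0], 0.84)]
old_mount scene [([627.8, 48.9, 53.6], 0.75)]
new_mount scene [([441.9, 287.5, 1.1], 0.8), ([331.0, 297.5, 3.9], 0.61), ([352.2, 211.7, 4.3], 0.57)]
tray scene [([470.8, -229.4, -2.2], 0.92)]
dome_top top [([623.7, 46.8, 55.9], 0.72)]
press top [([624.5, 49.1, 1.2], 0.84), ([474.8, -230.9, 2.0], 0.47)]
lever_hinge top [([648.8, 5.3, 207.8], 0.87), ([622.5, 48.6, 55.8], 0.45)]
lever_grip top [([652.1, -136.5, 306.8], 0.71), ([624.6, 49.5, 54.7], 0.36)]
old_mount top [([625.6, 49.1, 54.2], 0.58)]
new_mount top [([326.5, 298.6, 2.6], 0.86), ([349.1, 212.3, -2.0], 0.83), ([442.7, 288.9, -1.5], 0.73)]
tray top [([476.5, -235.6, 0.6], 0.91), ([638.6, 348.5, -1.8], 0.4), ([622.5, 50.5, 51.9], 0.23)]
dome_top scene [([
[... 175 characters left out ...]
unt scene [([627.0, 48.9, 57.4], 0.74), ([504.5, 239.9, 4.4], 0.62), ([441.2, 394.7, -0.5], 0.48)]
new_mount scene [([439.7, 288.3, -0.6], 0.78), ([333.6, 295.0, 3.4], 0.64), ([351.5, 213.7, 1.6], 0.55)]
tray scene [([471.5, -230.5, -0.5], 0.93), ([677.5, -199.0, -2.1], 0.2)]
dome_top top [([617.7, 46.2, 54.0], 0.76)]
press top [([625.9, 46.3, 2.4], 0.92), ([551.4, 308.5, 0.3], 0.33)]
lever_hinge top [([647.4, 8.4, 207.3], 0.65), ([678.4, -192.5, -2.8], 0.49)]
lever_grip top [([654.0, -137.2, 303.2], 0.8)]
old_mount top [([625.8, 50.7, 54.3], 0.72)]
new_mount top [([325.9, 298.3, 1.2], 0.85), ([350.5, 212.8, -1.5], 0.64), ([439.4, 289.0, -2.5], 0.63)]
tray top [([474.2, -227.8, -1.0], 0.56)]
```

View pics/ov_scene_a.png

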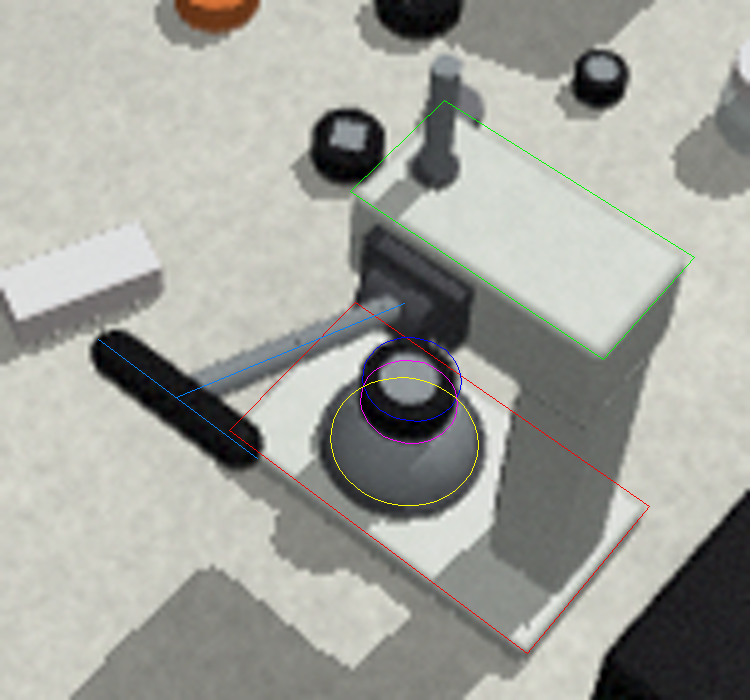

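View pics/ov_top_a.png

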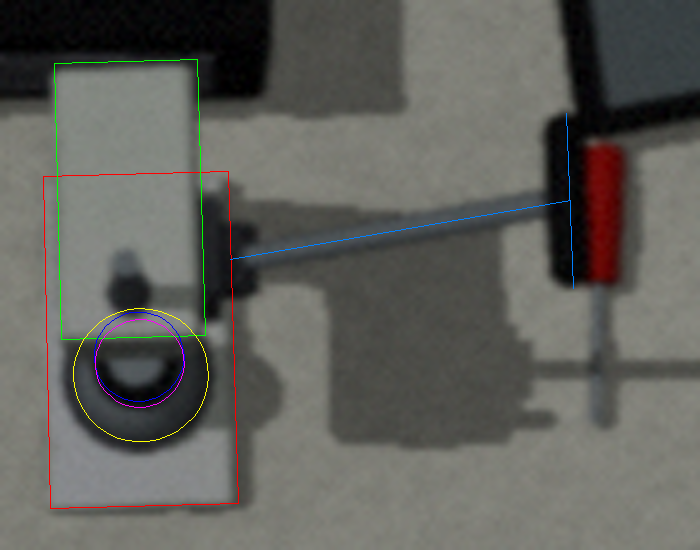

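apply_moves(
  commands=[
    [[0.006, 0.053, -0.028, 0.05], [0.012, 0.106, -0.056, 0.1], [0.018, 0.159, -0.084, 0.16], [0.024, 0.212, -0.112, 0.22], [0.03, 0.265, -0.14, 0.29], [0.036, 0.318, -0.168, 0.36], [0.042, 0.371, -0.196, 0.44], [0.048, 0.424, -0.224, 0.52]],
  ],
)

```text
t: 13.88
ee_pos: [305.7, -550.8, 563.9]
orientation: [0.301, 0.712, -0.733]
ft_force: [1.1, -1.0, 0.4]
width: 87.6
```

apply_moves(
  commands=[
    [[0.01, 0.053, -0.028, 0.1], [0.02, 0.106, -0.056, 0.2], [0.03, 0.159, -0.084, 0.3], [0.04, 0.212, -0.112, 0.4], [0.05, 0.265, -0.14, 0.5], [0.06, 0.318, -0.168, 0.6], [0.07, 0.371, -0.196, 0.7], [0.08, 0.424, -0.224, 0.79]],
  ],
)

```text
t: 14.88
ee_pos: [411.0, -95.7, 424.1]
orientation: [-0.005, 0.824, -0.038]
ft_force: [0.2, -0.4, 0.6]
width: 87.6
```

```bash
cat >> h.py <<'E'
def to(G,az=None,R=None,o=None):
    """shift (m) and turn bringing grasp point to G with tool azimuth az"""
    if o is None: o=readout.get_obs()
    R=cv2.Rodrigues(o['orientation'])[0]
    a0=np.arctan2(R[1,0],R[0,0]); dy=0 if az is None else az-a0
    Rz=cv2.Rodrigues(np.array([0,0,dy]))[0]
    T=np.array(G)-163*(Rz@R[:,0])
    print('shift',((T-o['ee_pos'])/1000).round(4),'turn',round(dy,4))
def G_for(C):
    """grasp point for mount centre C, from current attitude (a=12,b=-5.5)"""
    o=readout.get_obs();R=cv2.Rodrigues(o['orientation'])[0];X=R[:,0];P=-R[:,2]
    if P[2]<0:P=-P
    return np.array(C)-12*X+5.5*P
E
python3 -c "
from h import *
st()
az=.03;t=np.radians(46.8)
X=np.array([np.sin(t)*np.cos(az),np.sin(t)*np.sin(az),-np.cos(t)]);P=np.array([np.cos(t)*np.cos(az),np.cos(t)*np.sin(az),np.sin(t)])
G=np.array([626.3,47.8,68])-12*X+5.5*P
print(G)
to(G-90*np.array([np.cos(az),np.sin(az),0]),az);to(G,az)"
```

```text
t 14.88 tcp [411.  -95.7 424.1] grasp [ 521.6 -101.5  304.5] q [-3.090e-01  1.000e-03  2.228e+00  7.670e-01  2.520e-01 -2.541e+00] w 87.6 F [ 0.2 -0.4  0.6]
X [ 0.678 -0.035 -0.734] Y [ 0.032  0.999 -0.019] tilt 42.8
[621.31962756  47.65054399  80.22389272]
shift [ 0.0097  0.1373 -0.2242] turn 0.082
shift [ 0.0997  0.14   -0.2242] turn 0.082
```

apply_moves(
  commands=[
    [[0.02, 0, 0.055, 0], [0.05, 0, 0.105, -0.05], [0.08, 0, 0.155, -0.2], [0.12, 0, 0.2, -0.38], [0.13, 0, 0.2, -0.56], [0.13, 0, 0.2, -0.74], [0.13, 0, 0.2, -0.92], [0.13, 0, 0.2, -1.1]],
  ],
)

```text
t: 15.88
ee_pos: [540.9, -97.3, 624.5]
orientation: [0.385, 0.767, -0.919]
ft_force: [-0.1, 1.1, -0.1]
width: 87.7
```

```bash
python3 -c "
from h import *
st()"
```

```text
t 15.88 tcp [540.9 -97.3 624.5] grasp [ 601.6 -189.6  504.7] q [-0.075  0.05   1.686 -0.685  1.012 -0.426] w 87.7 F [-0.1  1.1 -0.1]
X [ 0.373 -0.566 -0.735] Y [ 0.825  0.565 -0.017] tilt 42.7
```

apply_moves(
  commands=[
    [[0, 0, 0, -0.18], [0, 0, 0, -0.36], [0, 0, 0, -0.54], [0, 0, 0, -0.72], [0, 0, 0, -0.9], [0, 0, 0, -1.08], [0, 0, 0, -1.26], [0, 0, 0, -1.44]],
  ],
)

```text
t: 16.88
ee_pos: [541.0, -97.3, 624.1]
orientation: [0.977, 0.398, -2.245]
ft_force: [0.2, -0.4, 0.3]
width: 87.9
```

apply_moves(
  commands=[
    [[-0.018, 0.016, -0.051, -0.1], [-0.035, 0.032, -0.102, -0.2], [-0.053, 0.048, -0.153, -0.3], [-0.07, 0.064, -0.204, -0.4], [-0.088, 0.08, -0.255, -0.5], [-0.105, 0.096, -0.306, -0.56], [-0.123, 0.112, -0.357, -0.62], [-0.14, 0.128, -0.408, -0.64]],
  ],
)

```text
t: 17.88
ee_pos: [400.9, 30.9, 214.7]
orientation: [1.233, 0.085, -2.8]
ft_force: [-0.1, -0.9, 0.3]
width: 87.7
```

```bash
python3 -c "
from h import *
st()"
```

```text
t 17.88 tcp [400.9  30.9 214.7] grasp [291.2  22.5  94.4] q [ 0.052  0.615  2.029 -0.017  1.237  1.532] w 87.7 F [-0.1 -0.9  0.3]
X [-0.673 -0.051 -0.738] Y [ 0.096 -0.995 -0.018] tilt 42.4
```

apply_moves(
  commands=[
    [[0, 0, 0, -0.18], [0, 0, 0, -0.36], [0, 0, 0, -0.54], [0, 0, 0, -0.72], [0, 0, 0, -0.9], [0, 0, 0, -1.08], [0, 0, 0, -1.26], [0, 0, 0, -1.44]],
  ],
)

```text
t: 18.88
ee_pos: [401.6, 30.3, 216.1]
orientation: [-0.75, 0.572, 1.669]
ft_force: [0.7, 0.3, 0.4]
width: 87.8
```

```bash
python3 -c "
from h import *
st()"
```

```text
t 18.88 tcp [401.6  30.3 216.1] grasp [379.6 138.2  96. ] q [-0.157  0.569  2.17   0.896  0.946  2.011] w 87.8 F [0.7 0.3 0.4]
X [-0.135  0.662 -0.737] Y [-0.975 -0.22  -0.02 ] tilt 42.5
```

apply_moves(
  commands=[
    [[0, 0, 0, -0.18], [0, 0, 0, -0.36], [0, 0, 0, -0.54], [0, 0, 0, -0.72], [0, 0, 0, -0.9], [0, 0, 0, -1.08], [0, 0, 0, -1.26], [0, 0, 0, -1.44]],
  ],
)

```text
t: 19.88
ee_pos: [401.5, 30.4, 216.2]
orientation: [-0.171, 0.813, 0.341]
ft_force: [0.8, -0.0, -0.3]
width: 87.6
```

```bash
python3 -c "
from h import *
o,R,g=st()
az=.03
C=np.array([626.3,47.8,68])
t=np.arccos(-R[2,0])
X=np.array([np.sin(t)*np.cos(az),np.sin(t)*np.sin(az),-np.cos(t)]);P=np.array([np.cos(t)*np.cos(az),np.cos(t)*np.sin(az),np.sin(t)])
G=C-12*X+5.5*P
print(G)
to(G-70*np.array([np.cos(az),np.sin(az),0]),az);to(G,az)"
```

```text
t 19.88 tcp [401.5  30.4 216.2] grasp [505.3  68.2  96.3] q [-0.035  0.525  2.381  2.618  0.532  1.716] w 87.6 F [ 0.8 -0.  -0.3]
X [ 0.637  0.232 -0.735] Y [-0.362  0.932 -0.019] tilt 42.7
[622.21494093  47.67741145  80.55178332]
shift [ 0.0403  0.0118 -0.0157] turn -0.3194
shift [ 0.1103  0.0139 -0.0157] turn -0.3194
```

apply_moves(
  commands=[
    [[0.02, 0.006, -0.008, -0.16], [0.04, 0.012, -0.016, -0.319], [0.06, 0.0125, -0.016, -0.319], [0.085, 0.0132, -0.016, -0.319], [0.103, 0.0137, -0.016, -0.319], [0.11, 0.0139, -0.016, -0.319], [0.11, 0.0139, -0.016, -0.319]],
  ],
)

```text
t: 20.75
ee_pos: [511.2, 44.5, 200.0]
orientation: [-0.041, 0.826, 0.046]
ft_force: [0.2, 0.0, -1.1]
width: 87.7
```

```bash
python3 -c "
from h import *
st()
"
cat > crop.py <<'E'
from h import *
import sys
tag=sys.argv[1];n=sys.argv[2];u0,v0,u1,v1=map(int,sys.argv[3:7])
d=viewer.get_image(n);k=min(780//(u1-u0),590//(v1-v0))
cv2.imwrite(f'pics/{tag}.png',cv2.resize(d['color'][v0:v1,u0:u1],None,fx=k,fy=k,interpolation=cv2.INTER_CUBIC)[:,:,::-1])
np.save(f'pics/{tag}.npy',d['color'])
E
python3 crop.py g1 scene 290 180 440 300
```

```text
t 20.75 tcp [511.2  44.5 200. ] grasp [621.6  48.5  80.1] q [0.069 0.61  2.16  3.202 0.373 1.511] w 87.7 F [ 0.2  0.  -1.1]
X [ 0.677  0.025 -0.736] Y [-0.057  0.998 -0.019] tilt 42.6
```

View pics/g1.png

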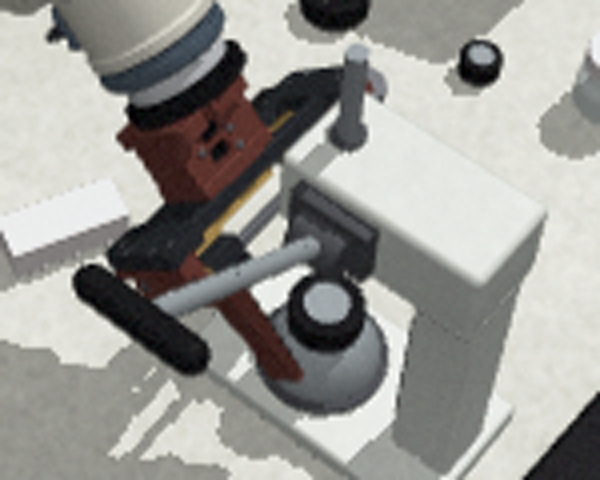

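The fingers straddle the old mount (mount at scene pixel ~(371,257)) and the gripper body is in front of the head. Closing.

apply_moves(
  commands=[
    [[0, 0, 0, 0], [0, 0, 0, 0], [0, 0, 0, 0], [0, 0, 0, 0], [0, 0, 0, 0]],
  ],
  gripper=0.035,
)

```text
t: 21.42
ee_pos: [511.2, 44.5, 199.9]
orientation: [-0.041, 0.826, 0.046]
ft_force: [0.7, -0.6, 0.2]
width: 45.4
```

```bash
python3 -c "
from h import *
st()
"; python3 crop.py g2 scene 290 180 440 300
```

```text
t 21.43 tcp [511.2  44.5 199.9] grasp [621.5  48.6  79.9] q [0.069 0.611 2.16  3.202 0.373 1.511] w 45.4 F [ 0.7 -0.6  0.2]
X [ 0.677  0.025 -0.736] Y [-0.057  0.998 -0.019] tilt 42.6
```

View pics/g2.png

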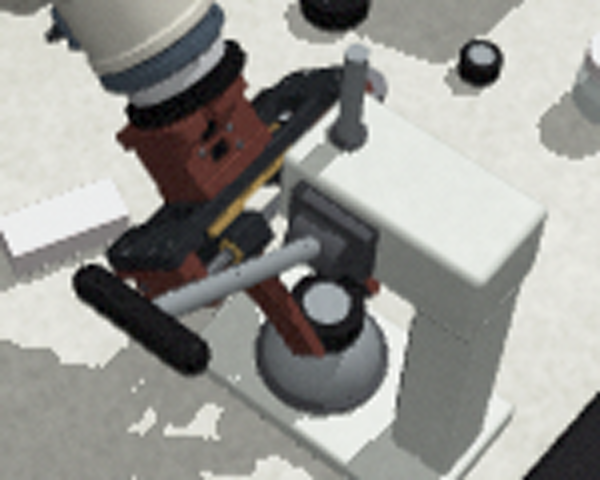

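apply_moves(
  commands=[
    [[0, 0, 0.006, 0], [0, 0, 0.014, 0], [-0.02, 0, 0.02, 0], [-0.06, -0.002, 0.02, 0], [-0.1, -0.02, 0.02, -0.06], [-0.12, -0.07, 0.02, -0.16], [-0.125, -0.125, 0.02, -0.26], [-0.125, -0.18, 0.02, -0.36]],
  ],
)

```text
t: 22.48
ee_pos: [385.7, -136.9, 220.3]
orientation: [0.109, 0.823, -0.296]
ft_force: [1.0, 1.2, -0.6]
width: 45.4
```

```bash
python3 -c "
from h import *
o,R,g=st()
az=-.45
C=np.array([473,-230,14])
t=np.arccos(-R[2,0])
X=np.array([np.sin(t)*np.cos(az),np.sin(t)*np.sin(az),-np.cos(t)])
rel=np.array([511.2-626.3,44.5-47.8,199.9-68]);a=az-.037
G=C+np.array([np.cos(a)*rel[0]-np.sin(a)*rel[1],np.sin(a)*rel[0]+np.cos(a)*rel[1],rel[2]])+163*X
to(G+[0,0,30],az);to(G+[0,0,1],az)"; python3 crop.py g3 scene 200 180 350 300
```

```text
t 22.48 tcp [ 385.7 -136.9  220.3] grasp [ 490.3 -172.3  100.4] q [-0.382  0.513  2.376  3.061  0.492  1.573] w 45.4 F [ 1.   1.2 -0.6]
X [ 0.642 -0.217 -0.736] Y [ 0.301  0.954 -0.019] tilt 42.6
shift [-0.0159 -0.0421 -0.0444] turn -0.1241
shift [-0.0159 -0.0421 -0.0734] turn -0.1241
```

View pics/g3.png

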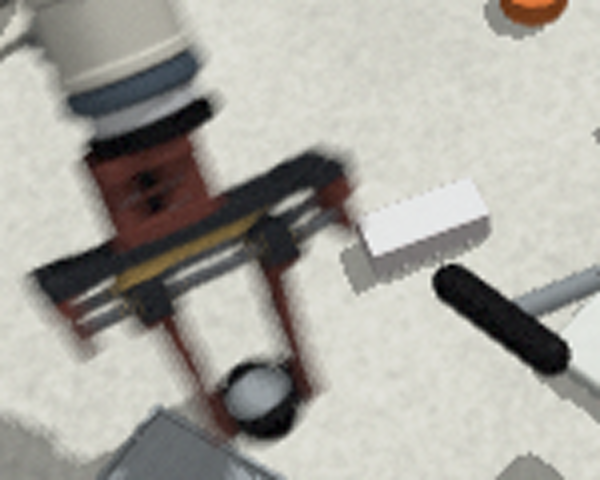

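apply_moves(
  commands=[
    [[-0.008, -0.021, -0.015, -0.062], [-0.016, -0.042, -0.035, -0.124], [-0.016, -0.042, -0.06, -0.124], [-0.016, -0.042, -0.07, -0.124], [-0.016, -0.042, -0.0725, -0.124], [-0.016, -0.042, -0.0725, -0.124]],
  ],
)

```text
t: 23.28
ee_pos: [370.4, -177.3, 147.8]
orientation: [0.159, 0.817, -0.409]
ft_force: [0.7, -0.1, 0.3]
width: 45.6
```

```bash
python3 -c "
from h import *
st()"; python3 crop.py g4 scene 200 230 300 330; python3 crop.py g4t top 360 170 460 250
```

```text
t 23.27 tcp [ 370.4 -177.3  147.8] grasp [ 470. -225.   28.] q [-0.483  0.736  2.357  3.103  0.697  1.546] w 45.6 F [ 0.7 -0.1  0.3]
X [ 0.611 -0.293 -0.735] Y [ 0.413  0.91  -0.019] tilt 42.7
```

View pics/g4.png

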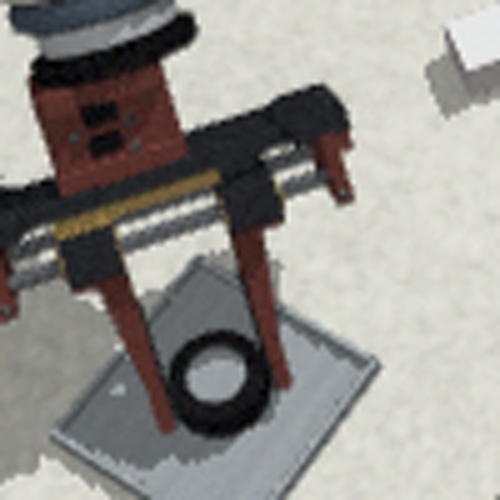

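View pics/g4t.png

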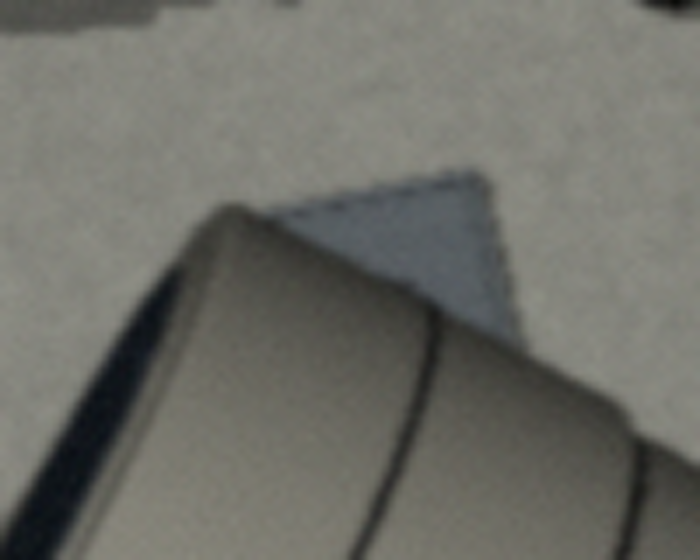

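apply_moves(
  commands=[
    [[0, 0, -0.001, 0], [0, 0, -0.001, 0]],
  ],
)

```text
t: 23.62
ee_pos: [370.3, -177.5, 146.6]
orientation: [0.159, 0.817, -0.41]
ft_force: [0.4, 0.7, -0.6]
width: 45.1
```

apply_moves(
  commands=[
    [[0, 0, -0.001, 0], [0, 0, -0.001, 0]],
  ],
)

```text
t: 23.88
ee_pos: [370.2, -177.4, 145.7]
orientation: [0.159, 0.817, -0.41]
ft_force: [-1.9, 1.8, 5.2]
width: 45.5
```

apply_moves(
  commands=[
    [[0, 0, 0, 0], [0, 0, 0, 0], [0, 0, 0, 0]],
  ],
  gripper=0.058,
)

```text
t: 24.25
ee_pos: [370.3, -177.7, 145.5]
orientation: [0.159, 0.817, -0.411]
ft_force: [-0.9, -3.3, 3.1]
width: 58.0
```

```bash
python3 -c "
from h import *
st()"; python3 crop.py g5 scene 200 230 300 330
```

```text
t 24.25 tcp [ 370.3 -177.7  145.5] grasp [ 469.9 -225.6   25.6] q [-0.484  0.743  2.356  3.104  0.703  1.546] w 58.0 F [-0.9 -3.3  3.1]
X [ 0.611 -0.294 -0.735] Y [ 0.415  0.91  -0.019] tilt 42.7
```

View pics/g5.png

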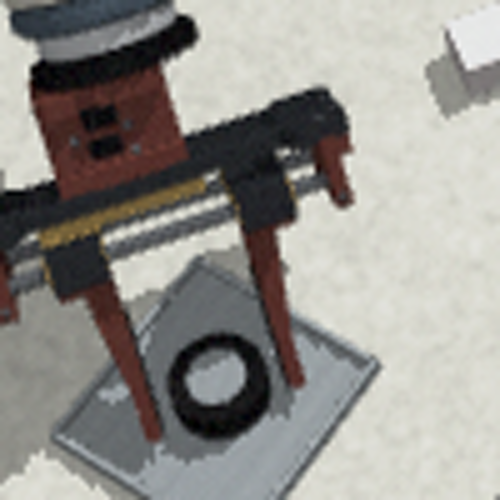

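apply_moves(
  commands=[
    [[-0.002, 0.001, 0.02, 0], [-0.01, 0.005, 0.06, 0], [-0.01, 0.05, 0.1, 0.1], [-0.01, 0.11, 0.12, 0.23], [-0.005, 0.17, 0.12, 0.36], [0, 0.23, 0.12, 0.5], [0, 0.29, 0.12, 0.66], [0, 0.35, 0.11, 0.82]],
  ],
)

```text
t: 25.3
ee_pos: [369.7, 174.8, 255.6]
orientation: [-0.182, 0.811, 0.369]
ft_force: [0.7, 0.4, 0.0]
width: 58.2
```

```bash
python3 -c "
from h import *
o,R,g=st()
az=.579
C=np.array([441,288.3,11])
t=np.arccos(-R[2,0])
X=np.array([np.sin(t)*np.cos(az),np.sin(t)*np.sin(az),-np.cos(t)]);P=np.array([np.cos(t)*np.cos(az),np.cos(t)*np.sin(az),np.sin(t)])
G=C-12*X+5.5*P;print(G, (G-163*X))
G[2]=143.5-163*np.cos(t)
to(G+[0,0,40],az);to(G,az)
d=img('top');h=d
np.save('pics/top_n.npy',d['color'])
for l in('new_mount',):
  print([(np.round(r['position'],1).tolist(),round(r['conf'],2)) for r in models.place_of('top',l)])
cv2.imwrite('pics/tn.png',cv2.resize(d['color'][170:290,170:290],None,fx=5,fy=5,interpolation=cv2.INTER_CUBIC)[:,:,::-1])
for n in('scene','top'):
  d=viewer.get_image(n);print(n,proj(d,[441,288.3,22]),proj(d,[441,288.3,0]))
cv2.imwrite('pics/sn.png',cv2.resize(viewer.get_image('scene')['color'][140:220,320:420],None,fx=7,fy=7,interpolation=cv2.INTER_CUBIC)[:,:,::-1])
"
```

```text
t 25.3 tcp [369.7 174.8 255.6] grasp [472.4 215.7 135.8] q [0.422 0.405 2.372 3.219 0.38  1.502] w 58.2 F [0.7 0.4 0. ]
X [ 0.63   0.251 -0.735] Y [-0.389  0.921 -0.019] tilt 42.7
[437.57719828 286.06237713  23.55099487] [345.10654203 225.61059752 143.39990005]
shift [-0.0246  0.0508 -0.0721] turn 0.1999
shift [-0.0246  0.0508 -0.1121] turn 0.1999
[([327.6, 298.7, 3.2], 0.6), ([438.3, 289.0, 1.7], 0.43), ([625.1, 45.8, 0.9], 0.25)]
scene [[373.52375981 176.05084593]] [[373.01539652 181.14445212]]
top [[216.7440139  228.74667518]] [[218.42615567 228.95266702]]
```

View pics/tn.png

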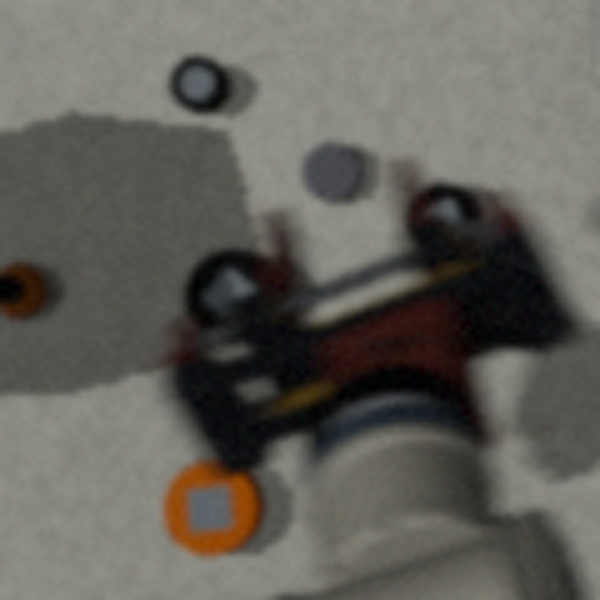

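View pics/sn.png

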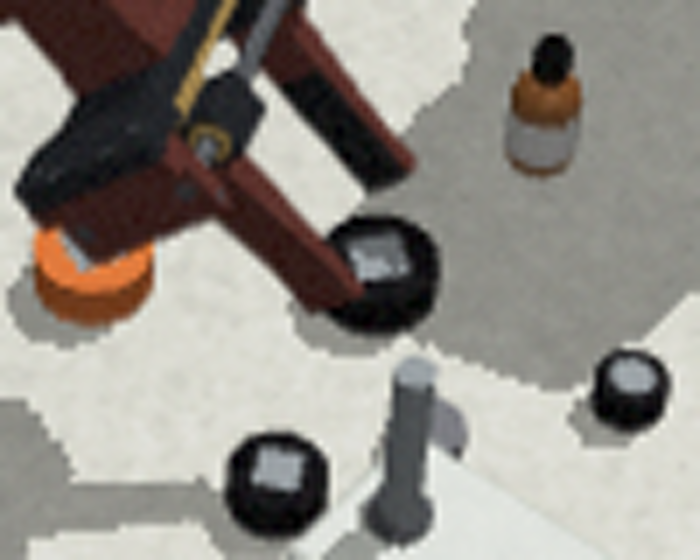

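apply_moves(
  commands=[
    [[-0.012, 0.025, -0.03, 0.1], [-0.024, 0.051, -0.06, 0.2], [-0.024, 0.051, -0.072, 0.2], [-0.024, 0.051, -0.09, 0.2], [-0.024, 0.051, -0.105, 0.2], [-0.024, 0.051, -0.112, 0.2], [-0.024, 0.051, -0.112, 0.2]],
  ],
  gripper=0.0878,
)

```text
t: 26.42
ee_pos: [346.5, 222.6, 143.4]
orientation: [-0.261, 0.797, 0.548]
ft_force: [-0.5, -0.5, 0.5]
width: 87.8
```

```bash
python3 -c "
from h import *
st()"; python3 crop.py n1 scene 320 140 420 220
```

```text
t 26.43 tcp [346.5 222.6 143.4] grasp [439.4 282.2  23.4] q [0.535 0.749 2.353 3.104 0.703 1.545] w 87.8 F [-0.5 -0.5  0.5]
X [ 0.57   0.365 -0.736] Y [-0.557  0.831 -0.019] tilt 42.6
```

View pics/n1.png

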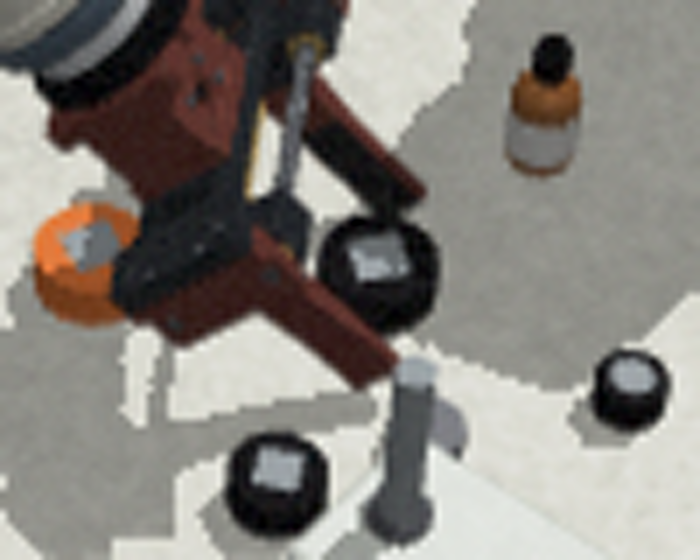

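apply_moves(
  commands=[
    [[-0.001, 0.0035, 0, 0], [-0.001, 0.0035, 0, 0]],
  ],
)

```text
t: 26.72
ee_pos: [345.3, 227.3, 143.9]
orientation: [-0.262, 0.795, 0.551]
ft_force: [-0.5, -0.5, 0.3]
width: 87.9
```

apply_moves(
  commands=[
    [[0, 0, 0, 0], [0, 0, 0, 0], [0, 0, 0, 0], [0, 0, 0, 0], [0, 0, 0, 0]],
  ],
  gripper=0.04,
)

```text
t: 27.35
ee_pos: [345.2, 227.0, 143.3]
orientation: [-0.262, 0.797, 0.551]
ft_force: [-0.9, 1.0, -0.3]
width: 49.4
```

```bash
python3 -c "
from h import *
st()"; python3 crop.py n2 scene 320 140 420 220
```

```text
t 27.35 tcp [345.2 227.  143.3] grasp [437.9 286.9  23.4] q [0.548 0.748 2.35  3.115 0.701 1.545] w 49.4 F [-0.9  1.  -0.3]
X [ 0.569  0.367 -0.736] Y [-0.559  0.829 -0.019] tilt 42.6
```

View pics/n2.png

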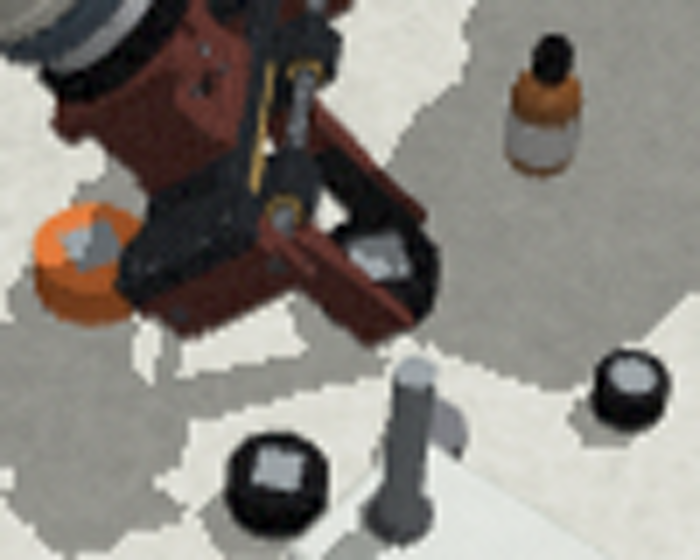

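apply_moves(
  commands=[
    [[0, 0, 0.012, 0], [0, 0, 0.045, 0], [0.005, -0.015, 0.065, -0.06], [0.018, -0.06, 0.065, -0.2], [0.032, -0.11, 0.065, -0.34], [0.046, -0.155, 0.065, -0.46], [0.055, -0.18, 0.065, -0.535], [0.055, -0.185, 0.065, -0.535]],
  ],
)

```text
t: 28.4
ee_pos: [400.5, 40.9, 209.0]
orientation: [-0.041, 0.825, 0.045]
ft_force: [-0.2, -0.4, -0.3]
width: 49.4
```

```bash
python3 -c "
from h import *
st()
viewer.get_image('scene')"; python3 crop.py n3 scene 290 180 440 300
```

```text
t 28.4 tcp [400.5  40.9 209. ] grasp [511.   44.9  89.2] q [0.082 0.547 2.389 3.203 0.54  1.525] w 49.4 F [-0.2 -0.4 -0.3]
X [ 0.678  0.024 -0.735] Y [-0.056  0.998 -0.019] tilt 42.7
```

View pics/n3.png

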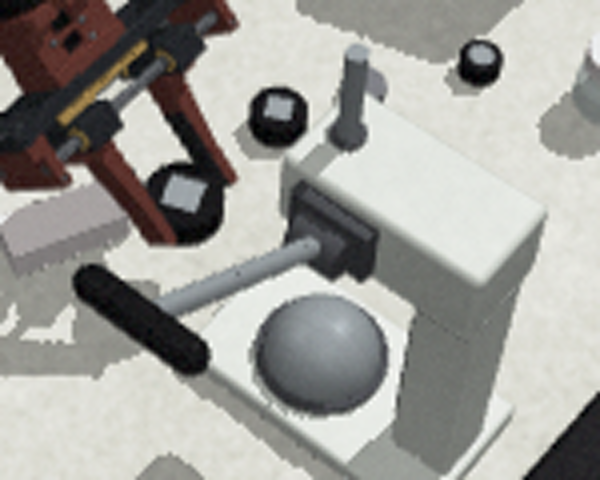

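```bash
cat > face.py <<'E'
from h import *
def face(im,u,v,r=12,thr=110):
    g=cv2.cvtColor(im,cv2.COLOR_RGB2GRAY).astype(float)
    k=6;u0,v0=int(u)-r,int(v)-r
    c=cv2.resize(g[v0:v0+2*r,u0:u0+2*r],None,fx=k,fy=k,interpolation=cv2.INTER_CUBIC)
    m=(c>thr).astype(np.uint8)
    n,l,s,ce=cv2.connectedComponentsWithStats(m)
    i=l[int((v-v0+.5)*k),int((u-u0+.5)*k)]
    return [(ce[i][0]+.5)/k-.5+u0,(ce[i][1]+.5)/k-.5+v0],s[i],i
E
python3 - <<'E'
from face import *
s0=cv2.imread('pics/scene0.png')[:,:,::-1]
n3=np.load('pics/n3.npy');g1=np.load('pics/g1.npy')
d=viewer.get_image('scene')
for nm,im in(('s0',s0),('g1',g1)):
    for thr in(90,110,125):
        p=face(im.copy(),371,255,thr=thr);print(nm,thr,p,back(d,p[0],78).round(2))
for thr in(90,110,130,150):
    p=face(n3,336.5,228.5,thr=thr);print('new',thr,p,back(d,p[0],209-143.3+22).round(2))
print(np.round(proj(d,[[626.3,47.8,78],[626.3,47.8,80],[627.3,47.8,80],[626.3,48.8,80]]),2))
# dome fit
from scipy.optimize import minimize
g=cv2.GaussianBlur(cv2.cvtColor(n3,cv2.COLOR_RGB2GRAY).astype(np.float32),(0,0),.8)
gx=cv2.Sobel(g,cv2.CV_32F,1,0);gy=cv2.Sobel(g,cv2.CV_32F,0,1);mag=np.hypot(gx,gy)
R=cv2.Rodrigues(d['rvec'])[0];cam=-R.T@np.array(d['tvec']).ravel()
def sil(x,y):
    c=np.array([x,y,22.]);w=cam-c;D=np.linalg.norm(w);w/=D
    q=c+w*36**2/D;rr=36*np.sqrt(1-(36/D)**2)
    e1=np.cross(w,[0,0,1]);e1/=np.linalg.norm(e1);e2=np.cross(e1,w)
    a=np.linspace(0,2*np.pi,200);P=q+rr*(np.outer(np.cos(a),e1)+np.outer(np.sin(a),e2))
    P=P[P[:,2]>24]
    return proj(d,P)
def cost(p):
    uv=sil(*p).astype(np.float32);return -cv2.remap(mag,uv[:,0].reshape(-1,1),uv[:,1].reshape(-1,1),cv2.INTER_LINEAR).mean()
best=min(((cost((x,y)),x,y) for x in np.arange(616,638,.5) for y in np.arange(38,60,.5)))
print(best)
E
```

```text
s0 90 ([np.float64(371.2907029137879), np.float64(255.23723340342445)], array([  42,   46,   70,   61, 3329], dtype=int32), np.int32(4)) [625.49  48.1   78.  ]
s0 110 ([np.float64(371.2816250405449), np.float64(255.23778246296897)], array([  42,   47,   69,   59, 3083], dtype=int32), np.int32(4)) [625.48  48.08  78.  ]
s0 125 ([np.float64(371.25023245002325), np.float64(255.24569967456998)], array([  43,   48,   67,   57, 2868], dtype=int32), np.int32(4)) [625.44  48.02  78.  ]
g1 90 ([np.float64(371.2928818943113), np.float64(255.22160458176918)], array([  41,   45,   72,   63, 3463], dtype=int32), np.int32(4)) [625.47  48.14  78.  ]
g1 110 ([np.float64(371.2869569693226), np.float64(255.23208770846202)], array([  42,   46,   70,   60, 3238], dtype=int32), np.int32(5)) [625.48  48.1   78.  ]
g1 125 ([np.float64(371.2839879978178), np.float64(255.25185488270594)], array([  43,   47,   68,   59, 3055], dtype=int32), np.int32(4)) [625.51  48.06  78.  ]
new 90 ([np.float64(335.43617021276594), np.float64(227.81617274569402)], array([  38,   45,   69,   58, 2632], dtype=int32), np.int32(3)) [514.85  44.58  87.7 ]
new 110 ([np.float64(335.425744975745), np.float64(227.838911988912)], array([  39,   46,   66,   56, 2405], dtype=int32), np.int32(3)) [514.88  44.51  87.7 ]
new 130 ([np.float64(335.42498854786993), np.float64(227.85497785921515)], array([  40,   48,   64,   53, 2183], dtype=int32), np.int32(3)) [514.91  44.47  87.7 ]
new 150 ([np.float64(335.3960970464135), np.float64(227.85214486638537)], array([  43,   49,   59,   51, 1896], dtype=int32), np.int32(3)) [514.85  44.43  87.7 ]
[[371.48 255.52]
 [371.53 255.06]
 [371.86 255.3 ]
 [371.8  254.79]]
(np.float32(-227.1093), np.float64(623.0), np.float64(46.0))
```

Run:
```python
from h import *
n3=np.load('pics/n3.npy');d=viewer.get_image('scene')
R=cv2.Rodrigues(d['rvec'])[0];cam=-R.T@np.array(d['tvec']).ravel()
def sil(x,y):
    c=np.array([x,y,22.]);w=cam-c;D=np.linalg.norm(w);w/=D
    q=c+w*36**2/D;rr=36*np.sqrt(1-(36/D)**2)
    e1=np.cross(w,[0,0,1]);e1/=np.linalg.norm(e1);e2=np.cross(e1,w)
    a=np.linspace(0,2*np.pi,300);P=q+rr*(np.outer(np.cos(a),e1)+np.outer(np.sin(a),e2))
    return proj(d,P[P[:,2]>22])
k=12;u0,v0,u1,v1=345,245,395,290
im=cv2.resize(n3[v0:v1,u0:u1],None,fx=k,fy=k,interpolation=cv2.INTER_CUBIC)[:,:,::-1].copy()
for (x,y,c) in((625.5,48.1,(0,0,255)),(623,46,(0,255,0))):
    for p in sil(x,y): cv2.circle(im,tuple(((p-[u0,v0]+.5)*k).astype(int)),1,c,-1)
    e=proj(d,[[x+36*np.cos(a),y+36*np.sin(a),22] for a in np.linspace(0,6.28,200)])
    for p in e: cv2.circle(im,tuple(((p-[u0,v0]+.5)*k).astype(int)),1,(255,255,0) if c[2] else (255,0,255),-1)
cv2.imwrite('pics/dome.png',im)
```

```text
(no output)
```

View pics/dome.png

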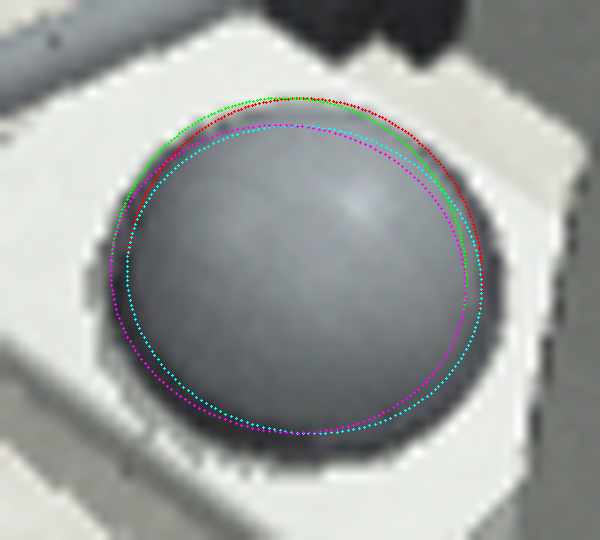

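The dome silhouette agrees with the old mount's centre at (625.5, 48.1). The new mount is held at (514.9, 44.5), so I'm moving it in over the dome, just above contact.

apply_moves(
  commands=[
    [[0.03, 0.001, -0.002, 0], [0.06, 0.002, -0.003, 0], [0.09, 0.003, -0.003, 0], [0.105, 0.0035, -0.003, 0], [0.1105, 0.0036, -0.004, 0], [0.1105, 0.0036, -0.005, 0], [0.1105, 0.0036, -0.005, 0]],
  ],
)

```text
t: 29.48
ee_pos: [509.6, 45.7, 203.0]
orientation: [-0.042, 0.828, 0.047]
ft_force: [-0.2, 0.1, -0.3]
width: 49.4
```

```bash
python3 crop.py n4 scene 290 180 440 300
python3 - <<'E'
from face import *
o,R,g=st()
n=np.load('pics/n4.npy');d=viewer.get_image('scene')
z=o['ee_pos'][2]-143.3+22
for thr in(90,110,130):
    p=face(n,371,254,thr=thr);print(thr,p,back(d,p[0],z).round(2))
E
```

```text
t 29.52 tcp [509.8  45.6 203.1] grasp [619.9  49.8  83. ] q [0.072 0.602 2.162 3.206 0.366 1.508] w 49.4 F [ 0.2 -0.1 -0.3]
X [ 0.676  0.026 -0.737] Y [-0.058  0.998 -0.019] tilt 42.5
90 ([np.float64(371.15764766131787), np.float64(253.83467053601913)], array([  41,   43,   69,   63, 2929], dtype=int32), np.int32(2)) [624.16  48.86  81.8 ]
110 ([np.float64(371.15802032973846), np.float64(253.8519585967522)], array([  42,   45,   67,   60, 2689], dtype=int32), np.int32(2)) [624.19  48.82  81.8 ]
130 ([np.float64(371.1602408008658), np.float64(253.85599296536796)], array([  43,   46,   65,   57, 2464], dtype=int32), np.int32(3)) [624.2   48.81  81.8 ]
```

View pics/n4.png

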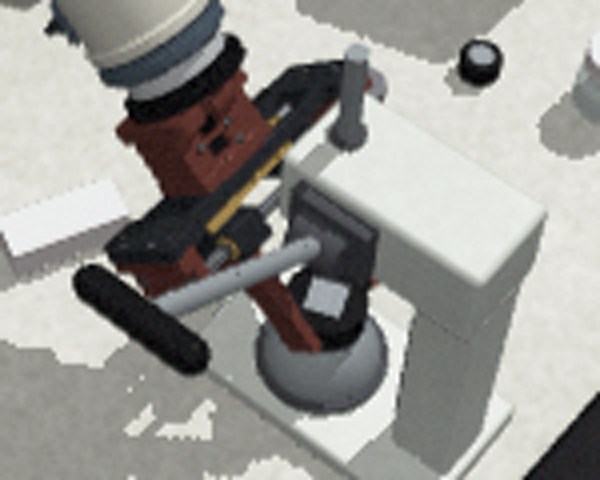

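apply_moves(
  commands=[
    [[0.0013, -0.0007, 0, 0], [0.0013, -0.0007, -0.0008, 0], [0.0013, -0.0007, -0.0008, 0]],
  ],
)

```text
t: 29.95
ee_pos: [512.0, 44.9, 202.5]
orientation: [-0.042, 0.826, 0.047]
ft_force: [-0.4, -0.4, -0.7]
width: 49.6
```

```bash
cat > chk.py <<'E'
from face import *
import sys
o,R,g=st()
d=viewer.get_image('scene');n=d['color']
z=float(sys.argv[1]) if len(sys.argv)>1 else o['ee_pos'][2]-143.3+22
for thr in(90,110,130):
    p=face(n,371,254,thr=thr);print(thr,np.round(p[0],2),p[1],back(d,p[0],z).round(2))
E
python3 chk.py
```

```text
t 29.95 tcp [512.   44.9 202.5] grasp [622.3  49.   82.6] q [0.07  0.605 2.158 3.202 0.366 1.51 ] w 49.6 F [-0.4 -0.4 -0.7]
X [ 0.677  0.026 -0.736] Y [-0.058  0.998 -0.019] tilt 42.6
90 [371.8  254.72] [  44   47   70   64 2986] [626.61  48.29  81.21]
110 [371.81 254.75] [  45   49   69   61 2748] [626.67  48.25  81.21]
130 [371.85 254.76] [  46   51   67   58 2511] [626.76  48.29  81.21]
```

apply_moves(
  commands=[
    [[-0.0008, -0.0002, -0.0004, 0], [-0.0008, -0.0002, -0.0008, 0], [-0.0008, -0.0002, -0.0008, 0]],
  ],
)

```text
t: 30.38
ee_pos: [511.2, 44.7, 201.7]
orientation: [-0.042, 0.826, 0.047]
ft_force: [-0.2, -0.7, -1.5]
width: 49.4
```

```bash
python3 chk.py
```

```text
t 30.38 tcp [511.2  44.7 201.7] grasp [621.5  48.9  81.8] q [0.069 0.606 2.16  3.201 0.369 1.511] w 49.4 F [-0.2 -0.7 -1.5]
X [ 0.677  0.026 -0.736] Y [-0.058  0.998 -0.019] tilt 42.6
90 [371.46 254.71] [  42   47   71   62 2972] [625.73  48.19  80.43]
110 [371.46 254.74] [  43   49   69   59 2742] [625.78  48.13  80.43]
130 [371.45 254.76] [  44   50   67   57 2507] [625.8   48.09  80.43]
```

apply_moves(
  commands=[
    [[-0.0002, 0, -0.0006, 0], [-0.0002, 0, -0.0006, 0]],
  ],
)

```text
t: 30.68
ee_pos: [511.1, 44.7, 201.2]
orientation: [-0.042, 0.826, 0.047]
ft_force: [-1.2, 0.4, -0.3]
width: 49.2
```

```bash
python3 chk.py 80
```

```text
t 30.68 tcp [511.1  44.7 201.2] grasp [621.4  48.9  81.3] q [0.069 0.607 2.16  3.201 0.37  1.511] w 49.2 F [-1.2  0.4 -0.3]
X [ 0.677  0.026 -0.736] Y [-0.058  0.998 -0.019] tilt 42.6
90 [371.42 254.82] [  42   49   71   61 2983] [625.71  48.12  80.  ]
110 [371.43 254.84] [  43   51   69   58 2756] [625.74  48.11  80.  ]
130 [371.42 254.86] [  44   52   67   56 2515] [625.77  48.05  80.  ]
```

apply_moves(
  commands=[
    [[-0.0002, 0, -0.0006, 0], [-0.0002, 0, -0.0006, 0]],
  ],
)

```text
t: 30.98
ee_pos: [511.0, 44.7, 201.0]
orientation: [-0.042, 0.825, 0.047]
ft_force: [-1.4, -0.6, 4.8]
width: 49.1
```

apply_moves(
  commands=[
    [[0, 0, -0.0005, 0], [0, 0, -0.0005, 0]],
  ],
)

```text
t: 31.22
ee_pos: [510.9, 44.7, 200.8]
orientation: [-0.041, 0.824, 0.047]
ft_force: [-4.4, -0.7, 9.2]
width: 49.4
```

```bash
python3 chk.py 80
```

```text
t 31.23 tcp [510.9  44.7 200.8] grasp [621.5  48.9  81.1] q [0.069 0.609 2.161 3.2   0.374 1.512] w 49.4 F [-4.4 -0.7  9.2]
X [ 0.678  0.026 -0.734] Y [-0.058  0.998 -0.019] tilt 42.8
90 [371.52 254.92] [  43   51   70   62 2962] [626.05  48.08  80.  ]
110 [371.51 254.95] [  44   52   68   60 2728] [626.07  48.01  80.  ]
130 [371.5  254.95] [  45   54   66   57 2485] [626.07  47.97  80.  ]
```

apply_moves(
  commands=[
    [[-0.0002, 0, 0.0006, 0], [-0.0002, 0, 0.0006, 0]],
  ],
)

```text
t: 31.52
ee_pos: [510.9, 44.7, 201.0]
orientation: [-0.042, 0.825, 0.047]
ft_force: [-0.8, 0.0, 5.0]
width: 50.0
```

```bash
python3 chk.py 80
```

```text
t 31.52 tcp [510.9  44.7 201. ] grasp [621.4  48.9  81.2] q [0.069 0.608 2.16  3.201 0.373 1.512] w 50.0 F [-0.8  0.   5. ]
X [ 0.678  0.026 -0.735] Y [-0.058  0.998 -0.019] tilt 42.7
90 [371.42 254.84] [  42   49   71   62 2970] [625.73  48.07  80.  ]
110 [371.41 254.86] [  43   51   69   58 2735] [625.76  48.03  80.  ]
130 [371.41 254.87] [  44   52   66   56 2497] [625.77  48.01  80.  ]
```

apply_moves(
  commands=[
    [[0, 0, 0, 0], [0, 0, 0, 0], [0, 0, 0, 0], [0, 0, 0, 0]],
  ],
  gripper=0.075,
)

```text
t: 32.08
ee_pos: [510.5, 44.7, 200.5]
orientation: [-0.042, 0.827, 0.047]
ft_force: [1.0, 0.3, -0.7]
width: 74.9
```

```bash
python3 chk.py 80;python3 crop.py n5 scene 330 220 420 290
```

```text
t 32.08 tcp [510.5  44.7 200.5] grasp [620.8  48.9  80.5] q [0.07  0.609 2.161 3.201 0.372 1.512] w 74.9 F [ 1.   0.3 -0.7]
X [ 0.676  0.026 -0.736] Y [-0.058  0.998 -0.019] tilt 42.6
90 [371.45 254.73] [  42   47   71   62 2986] [625.58  48.37  80.  ]
110 [371.45 254.75] [  43   49   69   59 2748] [625.62  48.32  80.  ]
130 [371.44 254.77] [  44   50   67   57 2504] [625.66  48.26  80.  ]
```

View pics/n5.png

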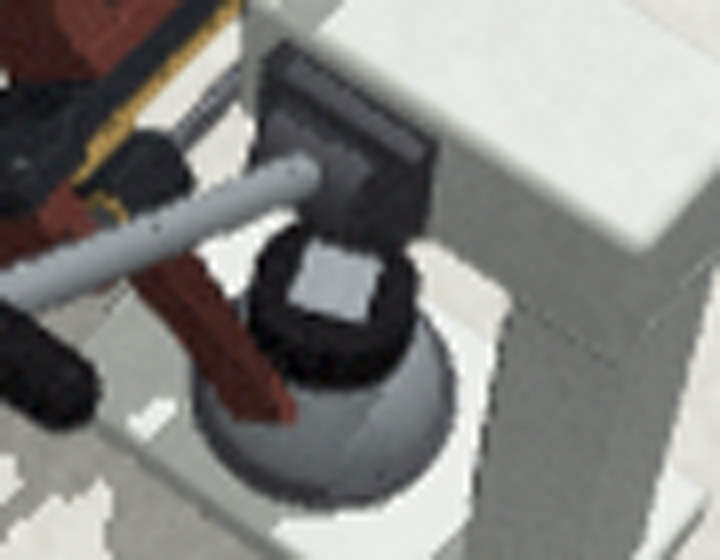

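apply_moves(
  commands=[
    [[-0.01, 0, 0, 0], [-0.03, 0, 0.002, 0], [-0.06, -0.001, 0.005, 0], [-0.1, -0.004, 0.01, 0.15], [-0.11, -0.01, 0.016, 0.33], [-0.11, -0.012, 0.016, 0.51], [-0.11, -0.013, 0.016, 0.69], [-0.11, -0.013, 0.016, 0.87]],
  ],
)

```text
t: 33.17
ee_pos: [399.6, 31.7, 216.8]
orientation: [-0.379, 0.764, 0.821]
ft_force: [0.0, 1.1, 0.2]
width: 74.9
```

```bash
python3 chk.py 80
cat > kin.py <<'E'
import numpy as np
from scipy.optimize import least_squares
from scipy.spatial.transform import Rotation as Ro
LO=np.array([-3,-.9,.0873,-1.31,.11,-2.54]);HI=np.array([3,2.11,2.58,4.45,2.69,2.54])
def fk(q):
    b=q[1]+q[2]
    R3=Ro.from_euler('ZY',[q[0],b])
    W=np.array([562.6*np.sin(q[1])+485*np.sin(b)+77.8*np.cos(b),0,303.1+562.6*np.cos(q[1])+485*np.cos(b)-77.8*np.sin(b)])
    W=Ro.from_euler('Z',q[0]).apply(W)
    R=R3*Ro.from_euler('ZYZ',[q[3],q[4],q[5]])
    return W+R.apply([0,0,117.6]),R.as_matrix()
E
python3 - <<'E'
from h import *
from kin import fk
for q,p in (([-1.315,.849,.211,.014,1.962,-1.582],[240.2,-866.1,727.3]),([.069,.607,2.16,3.201,.37,1.511],[511.1,44.7,201.2]),([-.157,.569,2.17,.896,.946,2.011],[401.6,30.3,216.1])):
    P,R=fk(np.array(q));print(P.round(1),p);print(R.round(3))
E
```

```text
t 33.17 tcp [399.6  31.7 216.8] grasp [471.6 115.4  96.8] q [-0.133  0.531  2.33   1.831  0.628  1.951] w 74.9 F [0.  1.1 0.2]
X [ 0.441  0.514 -0.736] Y [-0.771  0.637 -0.018] tilt 42.6
90 [371.45 254.72] [  42   48   71   61 2959] [625.58  48.38  80.  ]
110 [371.46 254.75] [  43   49   69   59 2717] [625.63  48.34  80.  ]
130 [371.44 254.77] [  44   51   66   56 2474] [625.64  48.29  80.  ]
[ 228.5 -867.9  727.3] [240.2, -866.1, 727.3]
[[-0.963 -0.267  0.043]
 [-0.27   0.956 -0.112]
 [-0.011 -0.119 -0.993]]
[504.6  32.3 198.9] [511.1, 44.7, 201.2]
[[ 0.058 -0.734  0.677]
 [-0.998 -0.055  0.025]
 [ 0.019 -0.677 -0.736]]
[400.5  12.  213.7] [401.6, 30.3, 216.1]
[[ 0.975  0.176 -0.135]
 [ 0.221 -0.716  0.663]
 [ 0.02  -0.676 -0.737]]
```

Run:
```python
from h import *
from kin import *
o=readout.get_obs();R0=cv2.Rodrigues(o['orientation'])[0];q0=o['qpos']
M0=np.column_stack([-R0[:,1],np.cross(R0[:,0],-R0[:,1]),R0[:,0]])
a0=np.arctan2(R0[1,0],R0[0,0])
def ik(p,az,q):
    M=Ro.from_euler('Z',az-a0).as_matrix()@M0
    def f(x):
        P,R=fk(x);P=P+12*np.array([-np.sin(x[0]),np.cos(x[0]),0])
        return np.r_[(P-p)/100,(R-M).ravel()*3]
    s=least_squares(f,np.clip(q,LO+.001,HI-.001),bounds=(LO,HI));return s.x,s.cost
for azf in (1.2,1.57,1.9,2.2,3.1):
    q=q0.copy();print('azf',azf)
    for p,az in [((400,32,217),a0),((400,32,217),(a0+azf)/2),((400,20,217),azf)]:
        q,c=ik(np.array(p),az,q)
    X=np.array([.677*np.cos(azf),.677*np.sin(azf),-.736]);P=np.array([.736*np.cos(azf),.736*np.sin(azf),.677])
    tgt=[]
    for th in(35,15,0,-15,-25):
        E=np.array([632,48.1-45-170*np.cos(np.radians(th)),210+170*np.sin(np.radians(th))+9])
        tgt.append(E-182*X+10*P)
    hi=tgt[0]+[0,0,25]
    A=np.array([400,20,217.]);
    for w in [A+(hi-A)*k/6 for k in range(1,7)]+tgt:
        q,c=ik(w,azf,q);print(w.round(),q.round(2),'%.4f'%c)
```

```text
azf 1.2
[432. -24. 261.] [-0.27  0.45  2.18  1.15  0.83  2.26] 0.0000
[463. -68. 305.] [-0.34  0.4   2.08  0.99  0.94  2.42] 0.0000
[ 495. -112.  350.] [-0.4   0.37  1.96  0.89  1.06  2.52] 0.0000
[ 527. -156.  394.] [-0.47  0.37  1.85  0.84  1.16  2.54] 0.0183
[ 558. -200.  438.] [-0.53  0.39  1.73  0.81  1.27  2.54] 0.0869
[ 590. -244.  482.] [-0.57  0.41  1.61  0.79  1.37  2.54] 0.2054
[ 590. -244.  457.] [-0.57  0.44  1.62  0.79  1.34  2.54] 0.1415
[ 590. -269.  404.] [-0.58  0.51  1.6   0.78  1.31  2.54] 0.0358
[ 590. -275.  360.] [-0.58  0.56  1.6   0.77  1.27  2.54] 0.0033
[ 590. -269.  316.] [-0.57  0.61  1.62  0.79  1.21  2.51] 0.0000
[ 590. -259.  288.] [-0.55  0.65  1.64  0.81  1.17  2.48] 0.0000
azf 1.57
[439. -25. 261.] [-0.26  0.48  2.1   0.88  1.01  2.19] 0.0000
[477. -71. 305.] [-0.33  0.45  1.98  0.78  1.14  2.29] 0.0000
[ 516. -116.  350.] [-0.38  0.43  1.85  0.72  1.27  2.36] 0.0000
[ 555. -161.  394.] [-0.43  0.44  1.71  0.67  1.4   2.42] 0.0000
[ 593. -207.  438.] [-0.47  0.47  1.55  0.65  1.53  2.48] 0.0000
[ 632. -252.  482.] [-0.5   0.51  1.37  0.64  1.65  2.5
[... 1779 characters left out ...]
58.  -7. 261.] [-0.04  0.56  1.92  0.    1.4   1.54] 0.0000
[516. -34. 305.] [-0.08  0.56  1.77 -0.03  1.56  1.51] 0.0000
[574. -60. 350.] [-0.12  0.57  1.61 -0.05  1.7   1.48] 0.0000
[632. -87. 394.] [-0.14  0.6   1.43 -0.07  1.85  1.45] 0.0000
[ 690. -114.  438.] [-0.17  0.65  1.24 -0.09  1.99  1.41] 0.0000
[ 748. -141.  482.] [-0.19  0.73  1.01 -0.12  2.14  1.37] 0.0000
[ 748. -141.  457.] [-0.19  0.74  1.03 -0.11  2.1   1.38] 0.0000
[ 748. -166.  404.] [-0.22  0.79  1.06 -0.13  2.02  1.36] 0.0000
[ 748. -172.  360.] [-0.22  0.83  1.08 -0.13  1.96  1.36] 0.0000
[ 748. -166.  316.] [-0.22  0.87  1.11 -0.12  1.9   1.37] 0.0000
[ 748. -156.  288.] [-0.2   0.9   1.12 -0.11  1.86  1.39] 0.0000
```

apply_moves(
  commands=[
    [[0, 0, 0.02, 0.17], [0.01, -0.01, 0.05, 0.34], [0.03, -0.03, 0.1, 0.51], [0.06, -0.06, 0.145, 0.68], [0.09, -0.09, 0.18, 0.86], [0.12, -0.125, 0.21, 1.04], [0.155, -0.16, 0.235, 1.04], [0.19, -0.195, 0.26, 1.04]],
  ],
  gripper=0.0,
)

```text
t: 34.22
ee_pos: [591.4, -163.3, 477.4]
orientation: [-0.793, 0.53, 1.781]
ft_force: [0.4, 0.6, 0.0]
width: 0.9
```

```bash
cat > lev.py <<'E'
from h import *
o,R,g=st()
X=R[:,0];P=R[:,2]*np.sign(R[2,2])
E=o['ee_pos']+182*X-10*P
print('edge',E.round(1))
for th in (35,15,0,-15,-25):
    B=np.array([632,48.1-45-170*np.cos(np.radians(th)),210+170*np.sin(np.radians(th))+9])
    print(th,'shift',((B-E)/1000).round(4))
E
python3 lev.py; python3 crop.py l1 scene 240 150 430 290
```

```text
t 34.23 tcp [ 591.4 -163.3  477.4] grasp [556.5 -58.  358. ] q [-0.396  0.446  1.5    0.546  1.719  2.328] w 0.9 F [0.4 0.6 0. ]
X [-0.214  0.646 -0.733] Y [-0.942 -0.336 -0.022] tilt 42.9
edge [555.1 -52.5 337.3]
35 shift [ 0.0769 -0.0836 -0.0208]
15 shift [ 0.0769 -0.1086 -0.0743]
0 shift [ 0.0769 -0.1144 -0.1183]
-15 shift [ 0.0769 -0.1086 -0.1623]
-25 shift [ 0.0769 -0.0984 -0.1901]
```

View pics/l1.png

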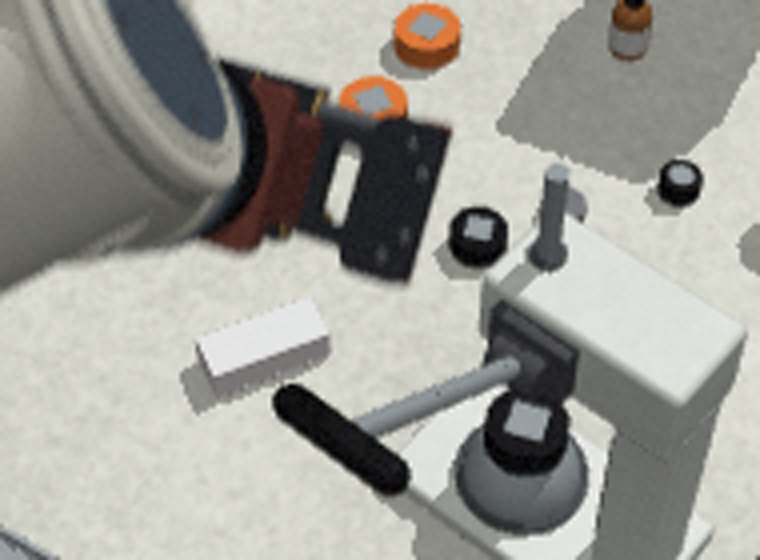

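apply_moves(
  commands=[
    [[0.03, -0.03, 0.006, 0], [0.06, -0.065, 0.004, 0], [0.077, -0.084, 0, 0], [0.077, -0.084, -0.008, 0], [0.077, -0.084, -0.01, 0]],
  ],
)

```text
t: 34.9
ee_pos: [667.0, -246.1, 465.3]
orientation: [-0.792, 0.533, 1.783]
ft_force: [0.1, 0.2, -0.5]
width: 0.6
```

```bash
python3 lev.py; python3 crop.py l2 scene 240 150 430 290; python3 crop.py l2t top 340 90 440 170
```

```text
t 34.9 tcp [ 667.  -246.1  465.3] grasp [ 631.7 -141.   345.8] q [-0.457  0.617  1.244  0.522  1.823  2.323] w 0.6 F [ 0.1  0.2 -0.5]
X [-0.217  0.645 -0.733] Y [-0.941 -0.337 -0.018] tilt 42.8
edge [ 630.1 -135.6  325. ]
35 shift [ 0.0019 -0.0005 -0.0085]
15 shift [ 0.0019 -0.0255 -0.062 ]
0 shift [ 0.0019 -0.0313 -0.106 ]
-15 shift [ 0.0019 -0.0255 -0.15  ]
-25 shift [ 0.0019 -0.0153 -0.1779]
```

View pics/l2.png

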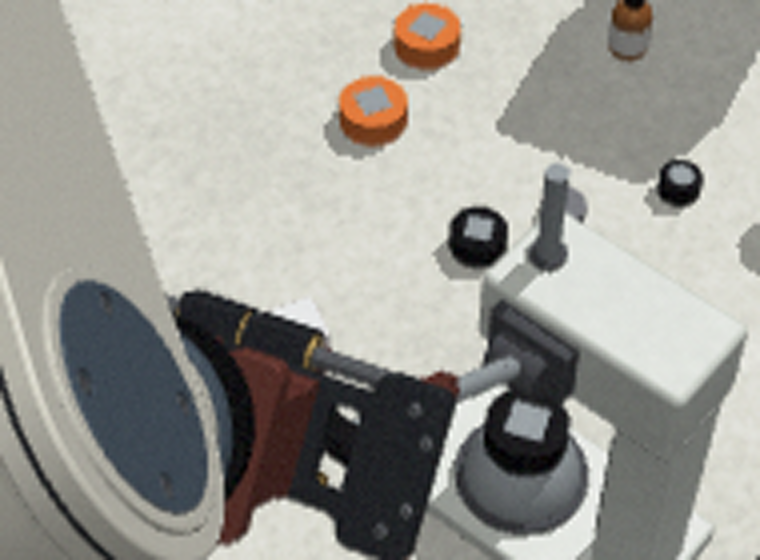

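View pics/l2t.png

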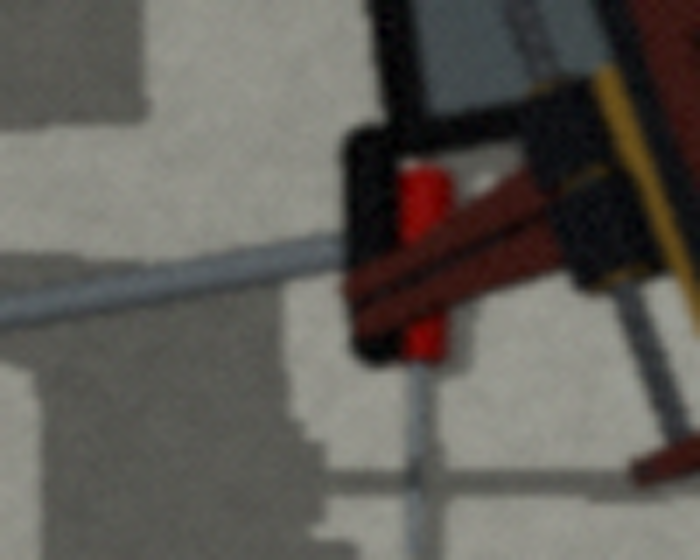

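apply_moves(
  commands=[
    [[0.001, -0.002, -0.01, 0], [0.001, -0.008, -0.021, 0], [0.001, -0.015, -0.034, 0], [0.001, -0.021, -0.048, 0], [0.001, -0.0255, -0.062, 0], [0.001, -0.029, -0.077, 0], [0.001, -0.031, -0.092, 0], [0.001, -0.0313, -0.106, 0]],
  ],
)

```text
t: 36.0
ee_pos: [668.8, -281.6, 361.3]
orientation: [-0.802, 0.539, 1.777]
ft_force: [2.7, -14.9, 5.3]
width: 0.3
```

```bash
python3 lev.py; python3 crop.py l3 scene 240 150 430 290; python3 crop.py l3t top 340 90 440 170
```

```text
t 36.0 tcp [ 668.8 -281.6  361.3] grasp [ 634.5 -177.5  240.7] q [-0.496  0.735  1.271  0.484  1.703  2.219] w 0.3 F [  2.7 -14.9   5.3]
X [-0.21   0.639 -0.74 ] Y [-0.942 -0.335 -0.021] tilt 42.3
edge [ 633.1 -172.3  219.9]
35 shift [-0.0011  0.0361  0.0966]
15 shift [-0.0011  0.0112  0.0431]
0 shift [-0.0011  0.0054 -0.0009]
-15 shift [-0.0011  0.0112 -0.0449]
-25 shift [-0.0011  0.0213 -0.0727]
```

View pics/l3.png

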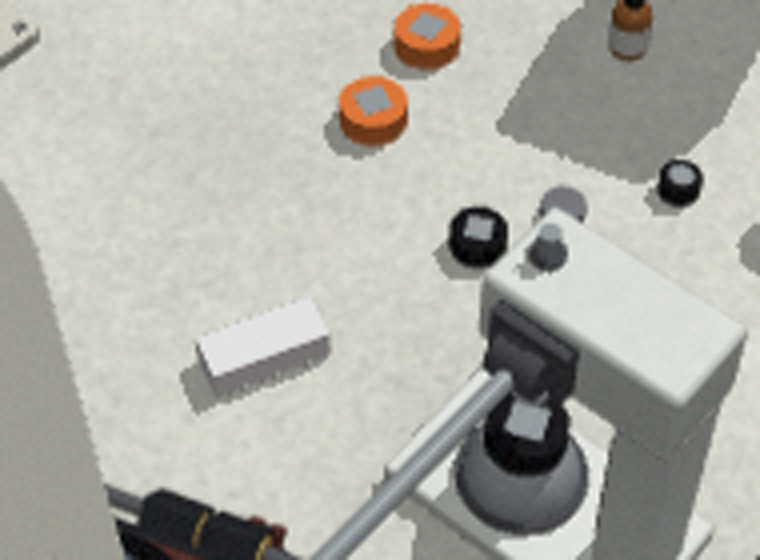

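View pics/l3t.png

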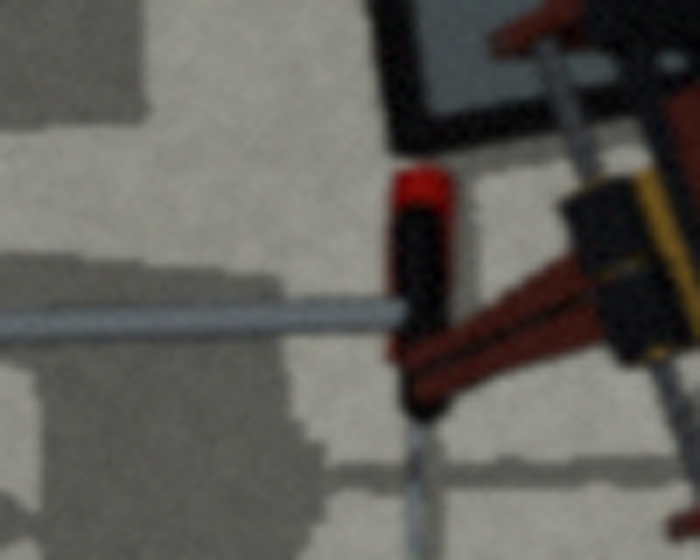

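apply_moves(
  commands=[
    [[-0.001, 0.005, -0.01, 0], [-0.001, 0.007, -0.024, 0], [-0.001, 0.0095, -0.036, 0], [-0.001, 0.012, -0.047, 0], [-0.001, 0.016, -0.059, 0], [-0.001, 0.02, -0.069, 0], [-0.001, 0.0215, -0.073, 0], [-0.001, 0.0215, -0.074, 0]],
  ],
)

```text
t: 37.1
ee_pos: [667.6, -257.5, 287.2]
orientation: [-0.795, 0.534, 1.782]
ft_force: [-1.0, -0.8, 10.0]
width: 0.5
```

```bash
python3 lev.py; python3 crop.py l4 scene 310 180 430 290; python3 crop.py l4t top 280 90 440 190
```

```text
t 37.1 tcp [ 667.6 -257.5  287.2] grasp [ 632.6 -152.6  167.4] q [-0.47   0.8    1.331  0.497  1.589  2.179] w 0.5 F [-1.  -0.8 10. ]
X [-0.215  0.643 -0.735] Y [-0.941 -0.337 -0.02 ] tilt 42.7
edge [ 631.1 -147.3  146.6]
35 shift [0.0009 0.0111 0.1699]
15 shift [ 0.0009 -0.0139  0.1163]
0 shift [ 0.0009 -0.0196  0.0724]
-15 shift [ 0.0009 -0.0139  0.0284]
-25 shift [ 0.0009 -0.0037  0.0005]
```

View pics/l4.png

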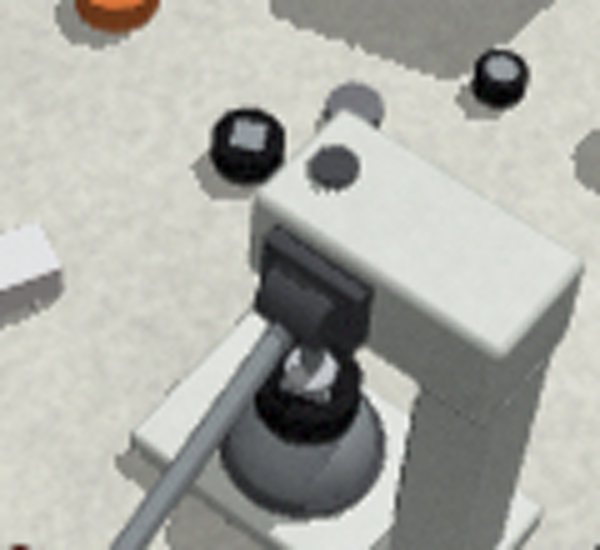

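View pics/l4t.png

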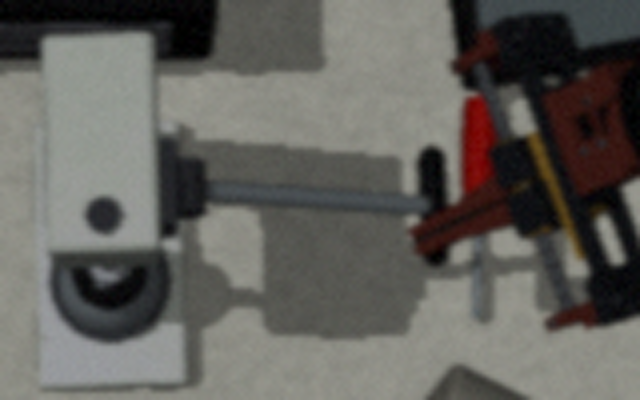

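apply_moves(
  commands=[
    [[0, -0.002, -0.002, 0], [0, -0.002, -0.003, 0]],
  ],
)

```text
t: 37.45
ee_pos: [667.7, -258.4, 285.5]
orientation: [-0.792, 0.53, 1.783]
ft_force: [-2.0, 3.8, 18.0]
width: 0.5
```

apply_moves(
  commands=[
    [[0, 0, -0.002, 0], [0, 0, -0.002, 0]],
  ],
)

```text
t: 37.7
ee_pos: [667.8, -258.5, 285.2]
orientation: [-0.793, 0.528, 1.783]
ft_force: [-3.3, 4.5, 24.1]
width: 0.5
```

```bash
python3 lev.py; python3 crop.py l5 scene 310 180 430 290
```

```text
t 37.7 tcp [ 667.8 -258.5  285.2] grasp [ 632.8 -153.   165.9] q [-0.471  0.804  1.33   0.499  1.591  2.174] w 0.5 F [-3.3  4.5 24.1]
X [-0.215  0.647 -0.732] Y [-0.941 -0.338 -0.022] tilt 43.0
edge [ 631.3 -147.6  145.2]
35 shift [0.0007 0.0114 0.1713]
15 shift [ 0.0007 -0.0135  0.1178]
0 shift [ 0.0007 -0.0193  0.0738]
-15 shift [ 0.0007 -0.0135  0.0298]
-25 shift [ 0.0007 -0.0034  0.002 ]
```

View pics/l5.png

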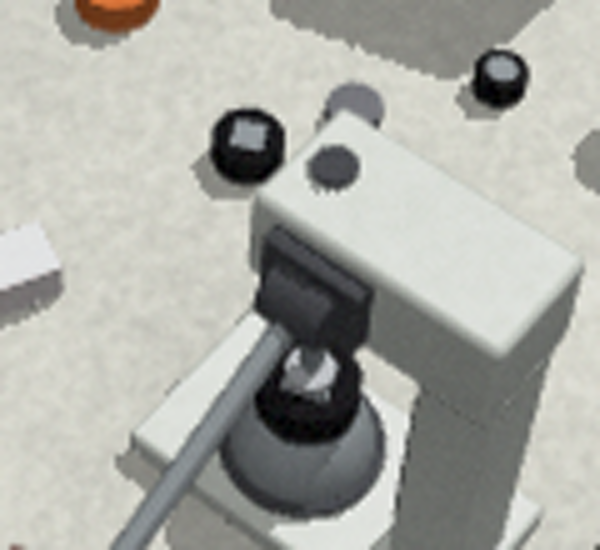

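apply_moves(
  commands=[
    [[0, -0.004, 0.01, 0], [0, -0.008, 0.02, 0], [0, -0.012, 0.032, 0], [0, -0.015, 0.044, 0], [0, -0.017, 0.056, 0], [0, -0.018, 0.068, 0], [0, -0.018, 0.08, 0], [0, -0.017, 0.092, 0]],
  ],
)

```text
t: 38.75
ee_pos: [667.5, -275.8, 374.0]
orientation: [-0.794, 0.534, 1.782]
ft_force: [-1.4, 4.3, 3.8]
width: 0.5
```

apply_moves(
  commands=[
    [[0, 0.001, 0.012, 0], [0, 0.003, 0.024, 0], [0, 0.008, 0.038, 0], [0, 0.014, 0.052, 0], [0, 0.02, 0.066, 0], [0, 0.026, 0.078, 0], [0, 0.03, 0.095, 0], [0, 0.03, 0.12, 0]],
  ],
)

```text
t: 39.75
ee_pos: [667.6, -245.7, 494.2]
orientation: [-0.794, 0.536, 1.783]
ft_force: [0.1, -0.2, -0.1]
width: 0.5
```

```bash
python3 lev.py; python3 crop.py l6 scene 240 150 430 290
```

```text
t 39.75 tcp [ 667.6 -245.7  494.2] grasp [ 632.3 -141.   374.4] q [-0.456  0.596  1.215  0.527  1.864  2.35 ] w 0.5 F [ 0.1 -0.2 -0.1]
X [-0.216  0.642 -0.735] Y [-0.941 -0.337 -0.018] tilt 42.7
edge [ 630.8 -135.7  353.7]
35 shift [ 0.0012 -0.0005 -0.0372]
15 shift [ 0.0012 -0.0254 -0.0907]
0 shift [ 0.0012 -0.0312 -0.1347]
-15 shift [ 0.0012 -0.0254 -0.1787]
-25 shift [ 0.0012 -0.0153 -0.2065]
```

View pics/l6.png

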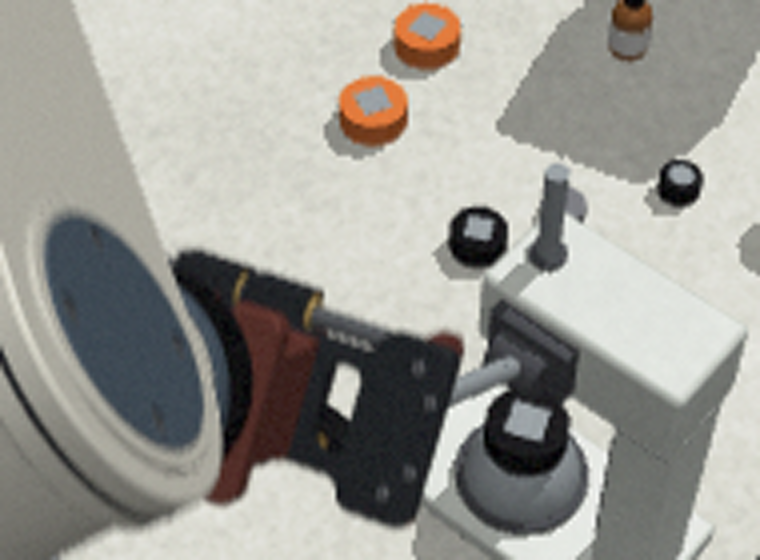

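Lever and ram are back up with no contact force. I'll move clear and check the whole scene.

apply_moves(
  commands=[
    [[-0.01, 0, 0.05, 0], [-0.05, 0, 0.09, 0], [-0.1, 0, 0.12, 0], [-0.15, -0.02, 0.13, 0], [-0.19, -0.06, 0.14, 0], [-0.22, -0.11, 0.14, 0], [-0.25, -0.16, 0.14, 0], [-0.25, -0.16, 0.14, 0]],
  ],
)

```text
t: 40.8
ee_pos: [415.6, -408.9, 634.0]
orientation: [-0.794, 0.538, 1.777]
ft_force: [0.7, 0.4, -0.6]
width: 0.7
```

```bash
python3 chk.py 80; python3 ov.py 625.5 48.1 0.03 z
python3 - <<'E'
from h import *
d=img('scene','sceneZ.png')
for l in('tray','old_mount','lever_grip'): print(l,[(np.round(r['position'],1).tolist(),round(r['conf'],2)) for r in models.place_of('scene',l)][:3])
E
python3 crop.py z2 scene 200 260 300 350
```

```text
t 40.8 tcp [ 415.6 -408.9  634. ] grasp [ 381.  -304.2  514. ] q [-0.855  0.333  1.319  0.322  2.168  2.029] w 0.7 F [ 0.7  0.4 -0.6]
X [-0.212  0.643 -0.736] Y [-0.943 -0.332 -0.018] tilt 42.6
90 [371.4  254.77] [  43   48   69   60 2850] [625.58  48.22  80.  ]
110 [371.4  254.79] [  44   50   67   57 2598] [625.62  48.16  80.  ]
130 [371.4  254.81] [  45   51   64   55 2323] [625.66  48.12  80.  ]
tray [([474.1, -229.0, -1.3], 0.7)]
old_mount [([475.4, -229.1, -1.5], 0.68)]
lever_grip [([650.0, -135.1, 306.3], 0.76), ([505.3, 238.8, 6.8], 0.6)]
```

View pics/sceneZ.png

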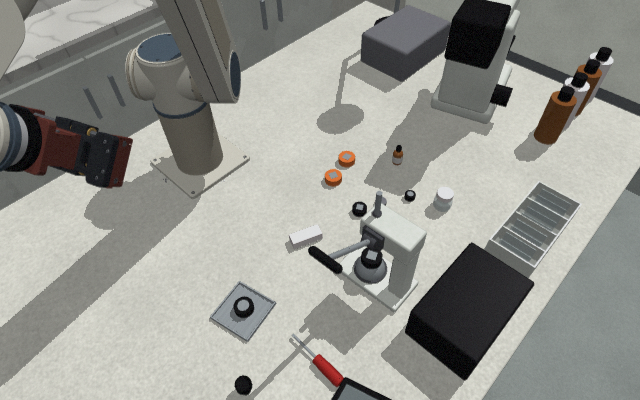

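View pics/ov_scene_z.png

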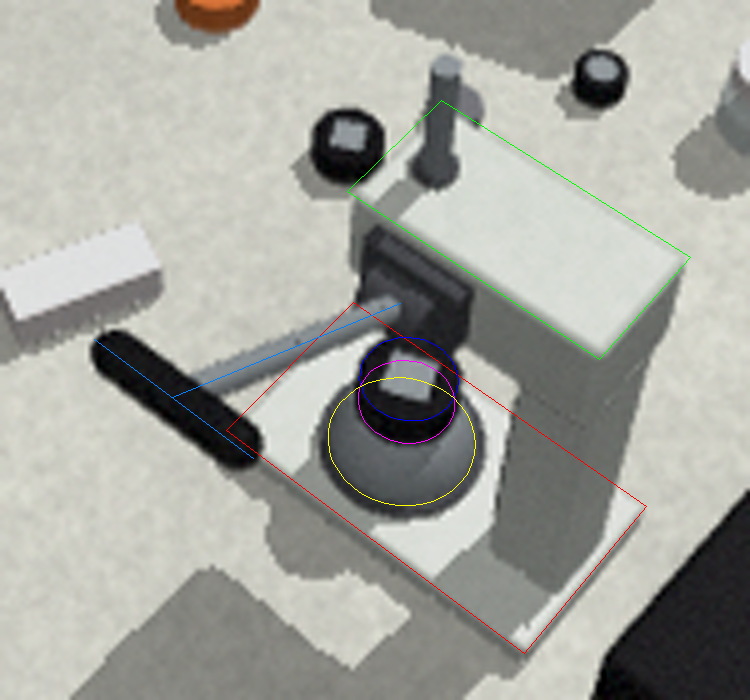

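View pics/z2.png

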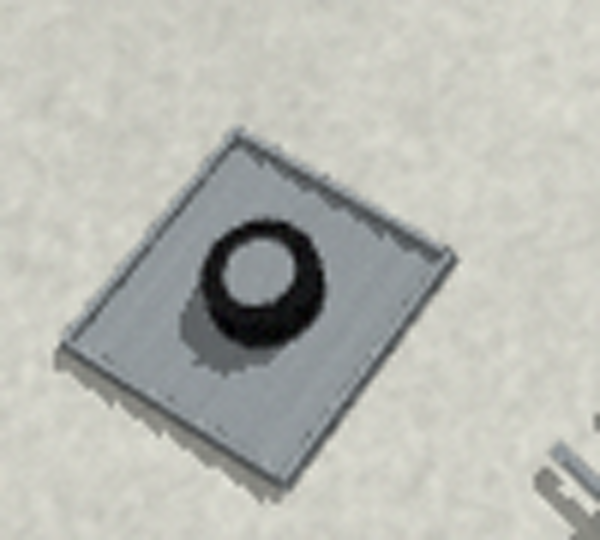

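The final pictures show:
- **Old mount:** flat in the tray at scene pixel (243,306).
- **New mount:** level on the dome at (371,255), within about 0.2 mm of the position measured for the old mount.
- **Lever:** fully up at its original place.
- **Bystanders:** all where they started.

I'm handing the job in.

```bash
python3 -c "
from h import *
print(workorder.close_job())"
```

```text
the job is handed in; nothing more can be done
None
```

The job is done and handed in at about 41 s of the 72 s allowed.

**What I did**
- **Tilting the tool:** with the tool pointing straight down, the gripper body would have hit the press's head. The moves have no tilt axis, so I pulled against the arm's reach limit until the tool leaned about 43°, and that lean persisted.
- **Old mount:** I gripped it on the dome and stood it flat in the tray.
- **New mount:** I set the largest black, square-faced mount on the dome, guided by the camera, and released it.
- **Press:** I pushed the lever to its stop with closed fingers. The force rose to 24 N while the tool barely moved. I then followed the lever back up until contact was lost.

**Last checks**
- The new mount looks level, and its face is at (625.6, 48.2) mm, against (625.5, 48.1) mm for the old mount at the start.
- The old mount lies flat in the tray.
- The lever grip was found at (650, -135, 306) mm, its rest position within measuring error.
- The bystanders look unmoved.

**Checks that disagreed or fell short**
- An automatic fit of the dome's outline came out 2–3 mm off. The enlarged overlay showed it was wrong, because of the dark rim around the dome, so I did not use it.
- On the way, joints 3 and 6 rested right at the ends of their ranges. Joint 6 read -2.541 rad against a listed -2.54, and joint 3 read 0.0875 rad against a listed 0.09. The controller held them there and reported no fault.

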